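# Load the clamping jig with the primed staves

### The arm

A 7-joint arm with a two-finger parallel gripper is mounted at the origin on the work surface. World frame = base frame: x ahead of the robot, y to its left, z up, the work surface at z = 0. Lengths are in m, angles in rad, forces in N, time in s.
With the tool pointing down it reaches from about 0.4 to 0.9 m from the base axis. Payload 5.5 kg.
Tool frame: the origin (TCP) lies midway between the tips of the shut fingers; the grasp point (between the pads) lies 19 mm behind it; z points along the fingers, y is the line along which they close (so a half turn about z gives the same grasp; the last joint's range is limited). The gripper opens to 85 mm and grips with 20 to 120 N. Pads are 22 mm wide; open, the fingers measure 114 mm over their backs; the gripper's body (76 mm by 85 mm) begins 54 mm behind the grasp point. The pads swing forward as they close: fully open they stand 13 mm farther back than shut.
Start: joints at [-1.078, 0.501, -0.427, 1.55, 0.221, 1.138, -0.21], TCP at [0.148, 0.633, 0.231] pointing down, gripper open.
Joint ranges: [-2.88, 2.88], [-0.31, 2.03], [-1.54, 1.56], [0.2, 2.42], [-1.41, 4.55], [0.19, 2.02], [-2.57, 2.57]. Speed limits (rad/s): [2.57, 2.57, 3.14, 3.14, 3.14, 3.14, 3.14].

### API

Orientations are given as a 3x3 rotation matrix whose columns are the frame's x, y, z axes.
In Python, from cell import * gives the robot as it stands.
- The arm moves only by the tool step_arm, never from a script. Its argument "rows" is a list of rows, each a list of 7 numbers: the shift along the tool's x, y, z in cm, then the turn, a rotation vector about the tool's x, y, z in degrees, then the closure in counts, from 0 (fully open) to 255 (shut). In form: [[tx, ty, tz, rx, ry, rz, hand], ...]. A call has 1 to 12 rows; each row shifts and turns the commanded pose from where the row before left it, along the tool's axes as they then stand; what a row does not reach is not made up. A row lasts 1/12 s, in which the tool goes at most 41.7 mm and 7.16 degrees, less where a joint would pass 70% of its speed; a pose out of reach is approached as far as the arm can. A call with a gripper value outside its range is refused whole. The fingers move at their own pace and stop on an object; "grip_force" is the grip in N (left out, the last holds). Time passes only in rows, so rows that do not move let the fingers close. It gives the time, the measured TCP pose, the force, the opening and the grip force at its end, in the units of the state.
- get_obs(): the state, without advancing time (a new reading comes with each control period).
- grab_frame(name): name is "side" or "top"; returns a dict with "image" (384x512x3 uint8, red, green, blue), "depth" (384x512 float32, m along the optical axis (not along the pixel's ray), 0 where there is no reading), "fov_y" (degrees; the focal length in pixels is half the picture's height over the tangent of half this angle, whatever the lens; pixels are square), "cx", "cy" (the principal point, pixels), "dist_coeffs" ([k1, k2, p1, p2, k3] as OpenCV has them; the pictures are not rectified), "rvec" (rotation vector, rad) and "tvec" (3), from world to camera coordinates, as OpenCV has them. Camera axes: x right, y down, z forward; pixel columns grow to the right and rows downward; lengths in m; the calibration is good to about 2 mm. A picture is of the moment at which its call begins.
- sign_off(): hands the job in; it is judged then, once.
The state is a dict: "clock": time; "qpos": joint angles; "qvel": joint speeds; "joint_efforts": joint torques, N m; "ee_pos": TCP position; "tool_rot": TCP orientation; "force": force on the tool from outside, world axes, zero at the start; "moment": the same for the moment, N m; "grip_width": finger opening in m; "grip_force": force on a finger pad.
Only numpy, scipy, OpenCV 4.12 (cv2) and the standard library are available. Lean on these libraries where they do the work, as an engineer would, in place of code of your own. Each camera call takes 0.05 s, during which the arm holds its last target. There are 200 camera calls.

### The job

Throw the clamping jig's cam lever fully open, then load every turquoise-primed stave, lying flat, one to a lane (any lane), slid in under the press bar until its end is fully home against the stop, and then bring the lever to the yellow mark, 60 degrees from fully open, to clamp them lightly. The primed staves in the row lie tight against bare ones: work each one clear without shifting the bare ones, which stay lying as they are. Leave the tin, the tub and the jar alone.

Things in the scene. Friction and masses are not known exactly. Their poses are not given: they have to be found in the camera images.
- stave_a: Turquoise-primed, bare wood at both ends. Wooden stave, 130 x 42 x 24 mm, about 90 g, all faces flat. Origin at the centre of its underside, x along its length, y across its width. It starts on its own, flat on the bench between the row and the jig.
- stave_b: Turquoise-primed like stave_a. Wooden stave, 130 x 42 x 24 mm, about 90 g, all faces flat. Origin at the centre of its underside, x along its length, y across its width. It starts flat on the bench inside a row of staves that lie long edge to long edge, touching, on a sheet of newspaper; may be absent (not both).
- stave_c: Turquoise-primed like stave_a. Wooden stave, 130 x 42 x 24 mm, about 90 g, all faces flat. Origin at the centre of its underside, x along its length, y across its width. It starts flat on the bench inside a row of staves that lie long edge to long edge, touching, on a sheet of newspaper; may be absent (not both).
- plain_a: Bare brown wood, not primed. Wooden stave, 130 x 42 x 24 mm, about 90 g, all faces flat. Origin at the centre of its underside, x along its length, y across its width. At one end of the row. Stays where it lies.
- plain_b: Bare brown wood, not primed. Wooden stave, 130 x 42 x 24 mm, about 90 g, all faces flat. Origin at the centre of its underside, x along its length, y across its width. At one end of the row. Stays where it lies.
- plain_c: Bare brown wood, not primed. Wooden stave, 130 x 42 x 24 mm, about 90 g, all faces flat. Origin at the centre of its underside, x along its length, y across its width. Inside the row. Stays where it lies.
- jig: Clamping jig fixed to the bench. Origin on the bench top under the middle of its press bar; x along the lanes from the open mouth to the stop, y across the lanes, z up. Brown plywood base 250 x 215 x 18 mm (x -170 to +80), its top is the lane floor. Three lanes at y = -56, 0, +56 mm, 47 mm wide between guide strips 8 mm high, 9 mm wide (x -75 to +45, pointed noses to x -96); before them a bare apron. One stave per lane.
- stop_face (a point): Middle of the wooden stop's face, on the lane floor at jig x = +45 mm, y = 0. The stop crosses all lanes and is 30 mm high.
- bar_mid (a point): Middle of the press bar's top, at jig x = 0; sinks as the lever closes. The bar crosses all lanes (x -22 to +22) between grey cheek plates (x -30 to +30, y = +-98 mm, 122 mm high); a 12 mm camshaft runs above it, 98 mm high. Each lane has a sprung shoe, x -20 to +20, its underside 51 mm above the bench when open (9 mm above a stave in its lane); at the yellow mark it presses on the stave.
- lane0_home (a point): Point on the lane floor (18 mm above the bench) of the lane at y = -56 mm of the jig, where the centre of a stave's underside lies when the stave is fully home against the stop (its near end then sticks out 65 mm in front of the shoe).
- lane1_home (a point): Point on the lane floor (18 mm above the bench) of the lane at y = 0 mm of the jig, where the centre of a stave's underside lies when the stave is fully home against the stop (its near end then sticks out 65 mm in front of the shoe).
- lane2_home (a point): Point on the lane floor (18 mm above the bench) of the lane at y = 56 mm of the jig, where the centre of a stave's underside lies when the stave is fully home against the stop (its near end then sticks out 65 mm in front of the shoe).
- cam_lever (a joint): Cam lever angle, rad: 0 = fully open, end of travel (green mark; leaning 45 degrees from upright to jig +x, away from the mouth), 0.785 = upright, 1.047 = yellow mark (60 degrees from open, 15 degrees past upright towards the mouth), 1.75 = full pressure, end of travel (red mark). Growing lowers the bar. Stiff: stays where it is left, takes 5 to 8 N at the knob.
- lever_knob (a point): Centre of the red ball knob, 30 mm across, at the end of the cam lever, 110 mm from the pivot; the steel lever rod is 10 mm thick. The lever swings in a vertical plane parallel to the lanes.
- lever_pivot (a point): Point of the camshaft's axis in the plane where the lever swings, outside the cheek plate on the jig's -y side; at jig x = 0, y = -128 mm, 98 mm above the bench. The axis runs along jig y.
- paint_tin: White and red paint tin, 97 mm across, 107 mm high, standing beyond the work. Origin at the centre of its underside. Leave alone.
- yellow_tub: Orange tub with yellow lid, 64 mm across, 70 mm high, standing beyond the work. Origin at the centre of its underside. Leave alone.
- screw_jar: Glass jar with steel cap, 60 mm across, 80 mm high, standing beyond the jig. Origin at the centre of its underside. Leave alone.

How it is judged:
By the outcome, as a careful person would: the job done as asked, in the order asked, and still so for the second after the job is handed in, with the robot touching nothing.
Of stave_b, stave_c only 1 to 2 are there at a start; the rules pass over those that are not, and their reading is None.
At some moment in a run one of stave_a may be knocked a few centimetres aside while the robot is not near it.
Once in a run the grip may slacken for a moment while it holds something.
It also fails if it takes over 210 s, if anything falls off the work surface, if the arm or the gripper's body presses on something with over 40 N, if the wrist force passes 120 N, or if a joint passes its speed limit or range.

## Working session

There is one attempt and no reset: what is moved stays moved. The work goes in short steps, Python scripts to look and compute and a tool call to move; the robot and the scene stay as the last step left them, time stands still between calls to the robot, and variables do not carry over. Pictures are saved under pics/ and viewed, at most 14 in all, crops included, and the job is handed in when it is done.

Besides the shell and the picture viewer there is one more tool, called after "Call:" by a JSON object that holds its "op" and its "data", one argument or row to a line. step_arm: Moves the arm, as the interface text tells. Its arguments: {"type":"object","properties":{"rows":{"type":"array"},"grip_force":{"type":"number"}},"required":["rows"]}

```bash
ls; mkdir -p pics
cat > h.py <<'E'
from cell import *
import numpy as np, cv2
def K(f):
    h=f["image"].shape[0]; fl=h/2/np.tan(np.radians(f["fov_y"])/2)
    return np.array([[fl,0,f["cx"]],[0,fl,f["cy"]],[0,0,1.]])
def ray(f,uv):
    uv=np.array(uv,float).reshape(-1,1,2)
    n=cv2.undistortPoints(uv,K(f),np.array(f["dist_coeffs"],float)).reshape(-1,2)
    R=cv2.Rodrigues(np.array(f["rvec"],float))[0]; t=np.array(f["tvec"],float).ravel()
    return -R.T@t, np.c_[n,np.ones(len(n))]@R
def plane(f,uv,z):
    o,d=ray(f,uv); return o+d*((z-o[2])/d[:,2])[:,None]
def proj(f,P):
    return cv2.projectPoints(np.array(P,float).reshape(-1,1,3),np.array(f["rvec"],float),np.array(f["tvec"],float),K(f),np.array(f["dist_coeffs"],float))[0].reshape(-1,2)
def cloud(f):
    h,w=f["depth"].shape; v,u=np.mgrid[:h,:w]
    o,d=ray(f,np.stack([u,v],-1).reshape(-1,2).astype(float))
    return (o+d*f["depth"].reshape(-1,1)).reshape(h,w,3)
def save(f,n): cv2.imwrite("pics/"+n,f["image"][:,:,::-1])
E
python3 - <<'E'
from h import *
for n in("top","side"):
    f=grab_frame(n); im=cv2.resize(f["image"],(800,600)); cv2.imwrite(f"pics/{n}0.png",im[:,:,::-1]); print(n,f["fov_y"],f["dist_coeffs"],ray(f,[[256,192]]))
print(get_obs())
E
```

```text
pics
top 56.37585936523179 [-0.03247542  0.          0.          0.          0.        ] (array([ 0.4630665 , -0.00952539,  1.13914858]), array([[ 0.1561678 , -0.00841861, -0.98774531]]))
side 57.530102351731145 [-0.03097454  0.          0.          0.          0.        ] (array([ 0.24638888, -0.69484094,  0.84772901]), array([[ 0.34097457,  0.62701876, -0.70044429]]))
{'clock': 0.1, 'qpos': array([-1.07782525,  0.50179137, -0.42680362,  1.55134354,  0.22080066,
        1.13830714, -0.21027046]), 'qvel': array([-7.94804415e-04, -1.58042188e-03,  1.48138624e-03, -3.16365769e-03,
       -9.43386090e-05, -1.46762276e-03, -4.18556768e-04]), 'joint_efforts': array([-1.14772597e-02, -5.70812452e+01, -5.83867371e+00, -2.81750107e+01,
        1.04490612e-02,  5.40951747e-03, -1.47232822e-05]), 'ee_pos': array([0.1479369 , 0.63229373, 0.23034015]), 'tool_rot': array([[-9.73735480e-01,  2.27681776e-01, -4.74017123e-04],
       [ 2.27682260e-01,  9.73733942e-01, -1.73186486e-03],
       [ 6.72524941e-05, -1.79430355e-03, -9.99998388e-01]]), 'force': array([0.55272365, 0.53860619, 0.06348713]), 'moment': array([ 0.00042979, -0.00470338,  0.00931374]), 'grip_force': 0.0, 'grip_width': 0.08537022177131123}
```

View pics/top0.png

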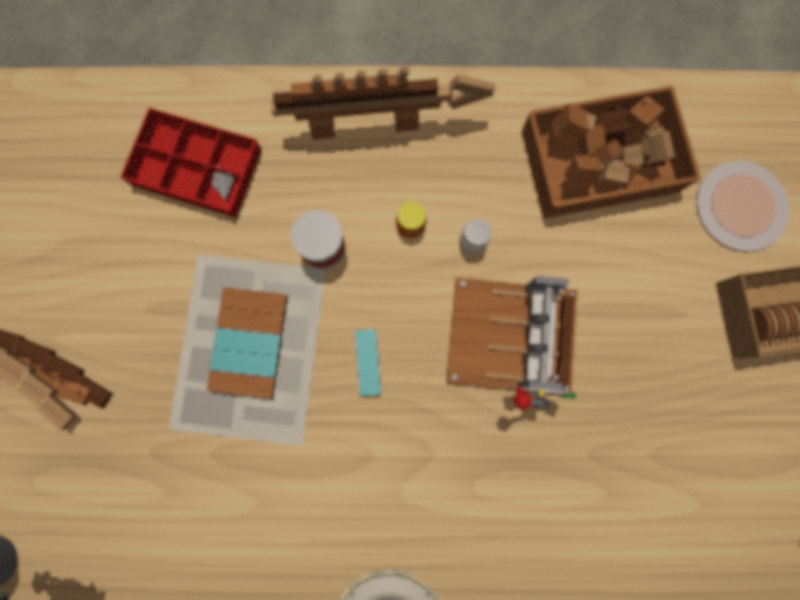

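View pics/side0.png

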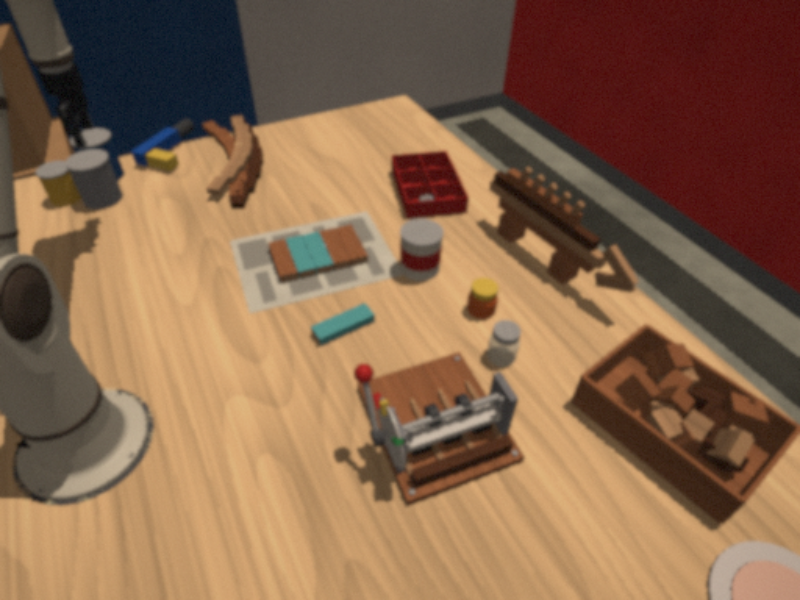

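The top view shows a five-stave row: bare, bare, turquoise, turquoise, bare, with the turquoise pair at (245,352). stave_a is at (368,362). The jig is at (515,335) with its mouth to the left (world +y), and the red knob is at (523,400). The side view agrees, with the lever roughly upright.

```bash
cat > m.py <<'E'
from h import *
def staves(f,z=.024,amin=150,box=None):
    hsv=cv2.cvtColor(f["image"],cv2.COLOR_RGB2HSV)
    m=cv2.inRange(hsv,(78,70,60),(100,255,255))
    cs,_=cv2.findContours(m,cv2.RETR_EXTERNAL,cv2.CHAIN_APPROX_NONE); out=[]
    for c in cs:
        if cv2.contourArea(c)<amin: continue
        P=plane(f,c.reshape(-1,2),z)[:,:2]
        r=cv2.minAreaRect((P*1000).astype(np.float32)); B=cv2.boxPoints(r)
        out.append((np.round(r[0],1),np.round(r[1],1),np.round(B).astype(int).tolist()))
    return out
def red(f):
    hsv=cv2.cvtColor(f["image"],cv2.COLOR_RGB2HSV)
    m=cv2.inRange(hsv,(0,200,120),(4,255,255))|cv2.inRange(hsv,(174,200,120),(180,255,255))
    n,l,s,c=cv2.connectedComponentsWithStats(m); return [(s[i],c[i].round(1)) for i in range(1,n) if s[i][4]>25]
def knob():
    T,S=grab_frame("top"),grab_frame("side"); b=None
    for a in red(T):
        for c in red(S):
            if max(a[0][2:4])>22 or max(c[0][2:4])>24: continue
            o1,d1=ray(T,[a[1]]);o2,d2=ray(S,[c[1]]);d1,d2=d1[0],d2[0]
            s=np.linalg.lstsq(np.c_[d1,-d2],o2-o1,rcond=None)[0]; p,q=o1+s[0]*d1,o2+s[1]*d2
            e=np.linalg.norm(p-q)
            if b is None or e<b[0]: b=(e,(p+q)/2,a[1],c[1])
    return b
E
python3 - <<'E'
from m import *
f=grab_frame("top")
for s in staves(f): print(s)
print(knob())
hsv=cv2.cvtColor(f["image"],cv2.COLOR_RGB2HSV)
C=cloud(f)
# wood brown masks
m=cv2.inRange(hsv,(3,110,40),(14,255,190))
cs,_=cv2.findContours(m,cv2.RETR_EXTERNAL,cv2.CHAIN_APPROX_NONE)
for c in cs:
    if cv2.contourArea(c)<150: continue
    print("br",cv2.boundingRect(c),[np.round(x,1) for x in cv2.minAreaRect(c)[:2]], np.round(cv2.minAreaRect((plane(f,c.reshape(-1,2),.018)[:,:2]*1000).astype(np.float32))[0],1))
g=f["image"][165:265,275:385]; cv2.imwrite("pics/jig.png",cv2.resize(g,None,fx=6,fy=6,interpolation=cv2.INTER_CUBIC)[:,:,::-1])
# depth of various
for (u,v) in [(160,200),(160,222),(160,245),(235,232),(300,210),(345,200),(345,225),(345,250)]: print((u,v),C[v,u].round(4), hsv[v,u])
# row mask by height
H=((C[:,:,2]>.012)&(C[:,:,2]<.04)).astype(np.uint8); H[:,:110]=0;H[:,200:]=0
cs,_=cv2.findContours(H,cv2.RETR_EXTERNAL,cv2.CHAIN_APPROX_NONE)
for c in cs:
    if cv2.contourArea(c)>200: r=cv2.minAreaRect((plane(f,c.reshape(-1,2),.024)[:,:2]*1000).astype(np.float32)); print("row",r,cv2.boxPoints(r).round())
E
```

```text
(array([514.3,  45.5]), array([123.7,  34.3]), [[451, 57], [454, 22], [578, 34], [574, 69]])
(array([533.4, 289.7]), array([127.4,  78.5]), [[487, 231], [565, 222], [579, 349], [501, 357]])
None
br (133, 238, 43, 17) [array([153.8, 246.1]), array([41.6, 12.9])] [468.8 297.9]
br (0, 211, 72, 53) [array([ 31. , 238.2]), array([82.2, 28.1])] [491.5 689.7]
br (354, 185, 15, 64) [array([361. , 216.4]), array([12.1, 62.8])] [ 565.9 -350.1]
br (139, 185, 44, 28) [array([160.7, 198.4]), array([41.3, 24.7])] [618.5 282.2]
br (461, 179, 51, 51) [array([487.8, 200.3]), array([49.4, 48.6])] [ 614.  -763.4]
br (286, 178, 55, 86) [array([315.6, 220.4]), array([55.9, 81.4])] [ 553.5 -205.1]
br (76, 68, 92, 73) [array([121.7, 103.5]), array([82.8, 54.7])] [936.  425.9]
br (334, 55, 114, 85) [array([390.3,  97.1]), array([ 70.3, 106.9])] [ 964.2 -464.1]
br (175, 45, 140, 45) [array([244.6,  65.9]), array([ 39.3, 139.8])] [1070.3   19.7]
(160, 200) [0.6123 0.2826 0.0254] [ 13 155 143]
(160, 222) [0.5433 0.2802 0.0231] [ 87  88 163]
(160, 245) [0.4722 0.2771 0.0237] [ 13 162 145]
(235, 232) [0.5134 0.0455 0.0261] [ 87  84 169]
(300, 210) [ 0.5834 -0.1574  0.0204] [ 13 160 148]
(345, 200) [ 0.6086 -0.2867  0.0726] [ 18  26 149]
(345, 225) [ 0.5312 -0.2756  0.1063] [175  21  73]
(345, 250) [ 0.46   -0.26    0.1583] [ 23 134 162]
row ((553.4171142578125, 287.4820251464844), (133.51763916015625, 211.1420440673828), 83.69247436523438) [[441. 233.]
 [651. 210.]
 [666. 342.]
 [456. 365.]]
row ((878.4053344726562, 364.3174743652344), (74.166259765625, 75.02196502685547), 72.91310119628906) [[832. 340.]
 [903. 318.]
 [925. 389.]
 [853. 411.]]
```

View pics/jig.png

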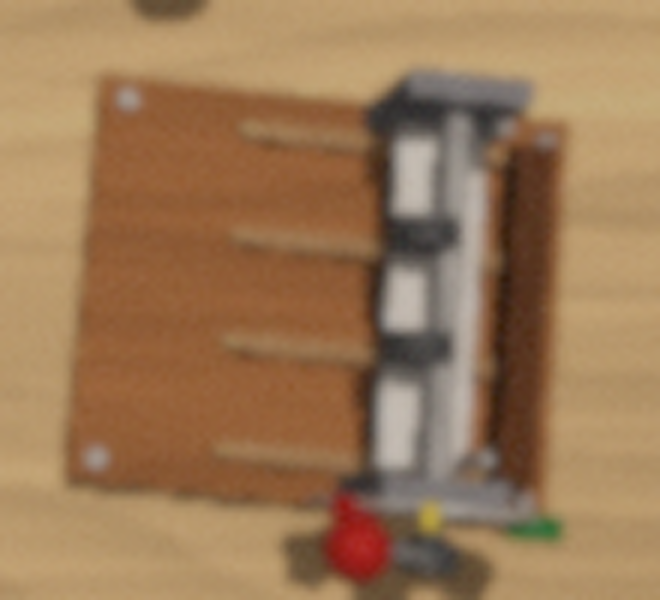

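The jig crop gives base corners at full-image pixels (291.7,177.5), (286.2,245.8), (369.5,185.3) and (365.8,250). The guide noses run along crop x of about 217–240. The knob at crop (358,547) is on the mouth side, past the yellow mark.

```bash
python3 - <<'E'
import re
s=open('m.py').read()
s=s.replace("(0,200,120),(4,255,255))|cv2.inRange(hsv,(174,200,120)","(0,170,90),(5,255,255))|cv2.inRange(hsv,(172,170,90)").replace("max(a[0][2:4])>22 or max(c[0][2:4])>24","max(a[0][2:4])>30 or max(c[0][2:4])>30")
open('m.py','w').write(s)
E
python3 - <<'E'
from m import *
T=grab_frame("top");S=grab_frame("side")
c=plane(T,[(291.7,177.5),(286.2,245.8),(369.5,185.3),(365.8,250)],.018); print(c.round(4))
n=plane(T,[(275+240/6,165+130/6),(275+233/6,165+238/6),(275+223/6,165+345/6),(275+217/6,165+450/6)],.026);print(n.round(4))
J=np.array([[-170,107.5],[-170,-107.5],[80,107.5],[80,-107.5]])/1e3
A,_=cv2.estimateAffinePartial2D(J,c[:,:2]); print(A, np.degrees(np.arctan2(A[1,0],A[0,0])),np.hypot(A[0,0],A[1,0]))
N=np.array([[-96,84],[-96,28],[-96,-28],[-96,-84]])/1e3
P=np.r_[J,N];Q=np.r_[c[:,:2],n[:,:2]]
a,b=P-P.mean(0),Q-Q.mean(0); th=np.arctan2((a[:,0]*b[:,1]-a[:,1]*b[:,0]).sum(),(a*b).sum())
R=np.array([[np.cos(th),-np.sin(th)],[np.sin(th),np.cos(th)]]); t=Q.mean(0)-R@P.mean(0)
print("jig",np.degrees(th),t,((P@R.T+t-Q)*1e3).round(1).tolist())
np.savez("jig.npz",R=R,t=t,th=th)
print(red(T));print(red(S)); print(knob())
E
```

```text
[[ 0.6877 -0.1328  0.018 ]
 [ 0.4719 -0.1133  0.018 ]
 [ 0.6637 -0.3811  0.018 ]
 [ 0.4596 -0.3608  0.018 ]]
[[ 0.657  -0.2052  0.026 ]
 [ 0.5998 -0.2003  0.026 ]
 [ 0.5439 -0.194   0.026 ]
 [ 0.4898 -0.1899  0.026 ]]Traceback (most recent call last):
  File "<stdin>", line 6, in <module>
cv2.error: OpenCV(4.12.0) /io/opencv/modules/calib3d/src/ptsetreg.cpp:1108: error: (-215:Assertion failed) count >= 0 && to.checkVector(2) == count in function 'estimateAffinePartial2D'
```

Run:
```python
from m import *
T=grab_frame("top");S=grab_frame("side")
c=plane(T,[(291.7,177.5),(286.2,245.8),(369.5,185.3),(365.8,250)],.018)
n=plane(T,[(275+240/6,165+130/6),(275+233/6,165+238/6),(275+223/6,165+345/6),(275+217/6,165+450/6)],.026)
J=np.array([[-170,107.5],[-170,-107.5],[80,107.5],[80,-107.5]])/1e3
N=np.array([[-96,84],[-96,28],[-96,-28],[-96,-84]])/1e3
P=np.r_[J[:2],N,J[2:3]];Q=np.r_[c[:2,:2],n[:,:2],c[2:3,:2]]
a,b=P-P.mean(0),Q-Q.mean(0); th=np.arctan2((a[:,0]*b[:,1]-a[:,1]*b[:,0]).sum(),(a*b).sum())
R=np.array([[np.cos(th),-np.sin(th)],[np.sin(th),np.cos(th)]]); t=Q.mean(0)-R@P.mean(0)
print("jig",np.degrees(th),t,((P@R.T+t-Q)*1e3).round(1).tolist())
np.savez("jig.npz",R=R,t=t,th=th)
k=knob();print(k)
if k: print("knob jig",(R.T@(k[1][:2]-t)).round(4),k[1][2])
print([(s[0].tolist(),s[1].tolist()) for s in red(T)]);print([(s[0].tolist(),s[1].tolist()) for s in red(S)])
```

```text
jig -95.20606173722932 [ 0.56405309 -0.29259832] [[-1.2, -0.3], [0.5, -0.2], [-0.6, 0.6], [0.9, 0.8], [1.0, -0.5], [-0.7, 0.5], [0.1, -0.9]]
(np.float64(0.003268007679251417), array([ 0.44551662, -0.2211941 ,  0.1913329 ]), array([333.8, 255. ]), array([232.6, 238.4]))
knob jig [-0.0604 -0.1245] 0.19133289513175783
[([78, 75, 86, 61, 2255], [122.1, 105.2]), ([329, 248, 11, 14, 101], [333.9, 255.1])]
[([265, 99, 20, 14, 67], [273.3, 105.6]), ([252, 100, 21, 31, 190], [260.2, 116.4]), ([274, 114, 21, 15, 123], [282.5, 121.6]), ([228, 234, 10, 11, 86], [232.5, 238.5])]
```

```bash
cat > g.py <<'E'
from m import *
d=np.load("jig.npz"); JR,Jt,Jth=d["R"],d["t"],float(d["th"])
def j2w(x,y): return JR@np.array([x,y])+Jt
def w2j(p): return JR.T@(np.array(p)[:2]-Jt)
def delta(p,yaw=None):
    """tool-frame cm to world point p; and deg about tool z to get tool y to yaw (mod 180)"""
    o=get_obs(); R=o["tool_rot"]; s=(R.T@(np.array(p)-o["ee_pos"])*100).round(2)
    r=None
    if yaw is not None:
        a=np.degrees(np.arctan2(R[1,1],R[0,1])); r=round(-((yaw-a+90)%180-90),2)
    return s.tolist(),r
E
python3 - <<'E'
from g import *
print(j2w(-.12,-.124),np.degrees(Jth)+90)
print(delta([.45,.4,.25],-5.2))
E
```

```text
[ 0.45145317 -0.16184184] -5.206061737229319
([-34.71, -15.8, -1.87], np.float64(82.04))
```

Call:
{"op": "step_arm", "data": {
  "rows": [
    [0, 0, -0.2, 0, 0, 6.8, 100],
    [0, 0, -0.2, 0, 0, 6.8, 200],
    [0, 0, -0.2, 0, 0, 6.8, 255],
    [0, 0, -0.2, 0, 0, 6.8, 255],
    [0, 0, -0.2, 0, 0, 6.8, 255],
    [0, 0, -0.2, 0, 0, 6.8, 255],
    [0, 0, -0.2, 0, 0, 6.8, 255],
    [0, 0, -0.2, 0, 0, 6.8, 255],
    [0, 0, -0.2, 0, 0, 6.8, 255],
    [0, 0, -0.2, 0, 0, 6.8, 255],
    [0, 0, 0, 0, 0, 7, 255],
    [0, 0, 0, 0, 0, 7, 255]
  ]
}}

```text
clock: 1.55
ee_pos: [0.1479, 0.633, 0.2516]
tool_rot: [[0.096, 0.995, 0.0], [0.995, -0.096, 0.0], [0.0, -0.0, -1.0]]
force: [0.7, -0.6, 0.4]
grip_width: 0.0002
grip_force: 0.0
```

Run:
```python
from g import *
print(get_obs()["tool_rot"].round(3).tolist(),get_obs()["qpos"].round(2))
print(delta([.45,.4,.25],-5.2), delta([*j2w(-.12,-.124),.25]))
```

```text
[[0.096, 0.995, 0.0], [0.995, -0.096, 0.0], [0.0, -0.0, -1.0]] [-1.28  0.45 -0.14  1.54  0.07  1.16 -1.53]
([-20.3, 32.3, 0.15], np.float64(-0.3)) ([-76.21, 37.83, 0.12], None)
```

Call:
{"op": "step_arm", "data": {
  "rows": [
    [-1.0, 3.2, 0, 0, 0, 0, 255],
    [-1.5, 3.2, 0, 0, 0, 0, 255],
    [-2.0, 3.2, 0, 0, 0, 0, 255],
    [-2.0, 3.2, 0, 0, 0, 0, 255],
    [-2.0, 3.2, 0, 0, 0, 0, 255],
    [-2.0, 3.2, 0, 0, 0, 0, 255],
    [-2.0, 3.2, 0, 0, 0, 0, 255],
    [-2.0, 3.2, 0, 0, 0, 0, 255],
    [-3.0, 2.5, 0, 0, 0, 0, 255],
    [-3.0, 2.5, 0, 0, 0, 0, 255],
    [-3.5, 1.0, 0, 0, 0, 0, 255],
    [-3.5, 0.5, 0, 0, 0, 0, 255]
  ]
}}

```text
clock: 2.55
ee_pos: [0.445, 0.3278, 0.2512]
tool_rot: [[0.092, 0.996, 0.001], [0.996, -0.092, -0.0], [0.0, 0.001, -1.0]]
force: [0.8, 0.1, 0.1]
grip_width: 0.0
grip_force: 0.0
```

Call:
{"op": "step_arm", "data": {
  "rows": [
    [-3.5, 0.5, 0, 0, 0, 0, 255],
    [-3.5, 0.5, 0, 0, 0, 0, 255],
    [-3.5, 0.5, 0, 0, 0, 0, 255],
    [-3.5, 0.5, 0, 0, 0, 0, 255],
    [-3.5, 0.5, 0, 0, 0, 0, 255],
    [-3.5, 0.5, 0, 0, 0, 0, 255],
    [-3.5, 0.5, 0, 0, 0, 0, 255],
    [-3.5, 0.5, 0, 0, 0, 0, 255],
    [-3.5, 0, 0, 0, 0, 0, 255],
    [-3.5, 0, 0, 0, 0, 0, 255],
    [-3.5, 0, 0, 0, 0, 0, 255],
    [-3.5, 0, 0, 0, 0, 0, 255]
  ]
}}

```text
clock: 3.55
ee_pos: [0.4447, -0.0933, 0.2517]
tool_rot: [[0.09, 0.996, 0.001], [0.996, -0.09, 0.0], [0.0, 0.001, -1.0]]
force: [1.1, 0.1, 0.4]
grip_width: 0.0001
grip_force: 0.0
```

Run:
```python
from g import *
print(get_obs()["qpos"].round(2))
print(delta([*j2w(-.12,-.126),.185],-5.2))
```

```text
[-0.16  0.09  0.33  2.02 -0.04  1.04  0.1 ]
([-6.77, 1.08, 6.67], np.float64(0.05))
```

Call:
{"op": "step_arm", "data": {
  "rows": [
    [-3.3, 0.5, 0, 0, 0, 0, 255],
    [-3.4, 0.5, 0, 0, 0, 0, 255],
    [0, 0, 2.2, 0, 0, 0, 255],
    [0, 0, 2.2, 0, 0, 0, 255],
    [0, 0, 2.2, 0, 0, 0, 255],
    [-1.5, 0, 0, 0, 0, 0, 255],
    [-1, 0, 0, 0, 0, 0, 255],
    [-1, 0, 0, 0, 0, 0, 255],
    [-1, 0, 0, 0, 0, 0, 255],
    [-1, 0, 0, 0, 0, 0, 255],
    [-1, 0, 0, 0, 0, 0, 255],
    [-1, 0, 0, 0, 0, 0, 255]
  ]
}}

```text
clock: 4.55
ee_pos: [0.4437, -0.232, 0.1867]
tool_rot: [[0.088, 0.996, 0.002], [0.996, -0.088, 0.004], [0.004, 0.002, -1.0]]
force: [-0.1, 8.6, 4.5]
grip_width: -0.0002
grip_force: 3.9
```

Call:
{"op": "step_arm", "data": {
  "rows": [
    [-1, 0, 0, 0, 0, 0, 255],
    [-1, 0, 0, 0, 0, 0, 255],
    [-1, 0, 0, 0, 0, 0, 255],
    [-1, 0, 0.1, 0, 0, 0, 255],
    [-1, 0, 0.1, 0, 0, 0, 255],
    [-1, 0, 0.2, 0, 0, 0, 255],
    [-1, 0, 0.3, 0, 0, 0, 255],
    [-1, 0, 0.3, 0, 0, 0, 255],
    [-0.5, 0, 0.3, 0, 0, 0, 255],
    [0, 0, 0, 0, 0, 0, 255]
  ]
}}

```text
clock: 5.38
ee_pos: [0.435, -0.3185, 0.1723]
tool_rot: [[0.09, 0.996, 0.001], [0.996, -0.09, 0.001], [0.001, 0.001, -1.0]]
force: [1.0, 2.2, -1.5]
grip_width: 0.0
grip_force: 1.0
```

Run:
```python
from g import *
print(w2j(get_obs()["ee_pos"]))
k=knob(); print(k, w2j(k[1]) if k else 0)
```

```text
[ 0.03752626 -0.12620175]
None 0
```

Call:
{"op": "step_arm", "data": {
  "rows": [
    [-0.5, 0, 0.1, 0, 0, 0, 255],
    [-0.5, 0, 0.1, 0, 0, 0, 255],
    [-0.4, 0, 0, 0, 0, 0, 255],
    [-0.3, 0, 0, 0, 0, 0, 255],
    [0, 0, 0, 0, 0, 0, 255],
    [0, 0, 0, 0, 0, 0, 255]
  ]
}}

```text
clock: 5.98
ee_pos: [0.4329, -0.3299, 0.1685]
tool_rot: [[0.087, 0.996, -0.003], [0.996, -0.087, 0.008], [0.008, -0.004, -1.0]]
force: [2.3, 11.4, -6.7]
grip_width: -0.0004
grip_force: 5.8
```

Call:
{"op": "step_arm", "data": {
  "rows": [
    [-0.5, 0, 0, 0, 0, 0, 255],
    [-0.4, 0, 0, 0, 0, 0, 255],
    [0, 0, 0, 0, 0, 0, 255],
    [0, 0, 0, 0, 0, 0, 255]
  ]
}}

```text
clock: 6.32
ee_pos: [0.4329, -0.3303, 0.1682]
tool_rot: [[0.082, 0.997, -0.006], [0.996, -0.082, 0.022], [0.021, -0.008, -1.0]]
force: [-0.6, 31.9, 7.4]
grip_width: 0.0001
grip_force: 15.7
```

Call:
{"op": "step_arm", "data": {
  "rows": [
    [1.5, 0, 0, 0, 0, 0, 255],
    [3, 0, -1, 0, 0, 0, 255],
    [3, 0, -3, 0, 0, 0, 255],
    [3, 0, -3, 0, 0, 0, 255],
    [3, 0, 0, 0, 0, 0, 255],
    [3, 0, 0, 0, 0, 0, 255],
    [3.5, 0, 0, 0, 0, 0, 255],
    [3.5, 0, 0, 0, 0, 0, 255]
  ]
}}

```text
clock: 6.98
ee_pos: [0.4539, -0.1114, 0.2406]
tool_rot: [[0.091, 0.996, 0.003], [0.996, -0.091, -0.001], [-0.001, 0.003, -1.0]]
force: [1.2, 0.9, 0.1]
grip_width: 0.0001
grip_force: 0.0
```

Run:
```python
from g import *
print(w2j(get_obs()["ee_pos"]),get_obs()["ee_pos"])
k=knob(); print(k, w2j(k[1]) if k else 0)
f=grab_frame("top")
for s in staves(f): print(s)
```

```text
[-0.17050068 -0.12618989] [ 0.45385464 -0.11135078  0.24062705]
(np.float64(0.001193408553919336), array([ 0.43039404, -0.35515438,  0.17604971]), array([382.7, 261.1]), array([253.4, 289.5])) [ 0.07442595 -0.12743147]
(array([514.2,  45.7]), array([122.8,  34. ]), [[451, 57], [455, 23], [577, 35], [574, 69]])
(array([533.2, 289.7]), array([127.2,  78.7]), [[487, 231], [565, 222], [580, 348], [502, 357]])
```

Run:
```python
from g import *
print(delta([.5142,.0456,.12],95.5))
```

```text
([15.95, 4.64, 12.03], np.float64(79.66))
```

Call:
{"op": "step_arm", "data": {
  "rows": [
    [3.2, 0.9, 2, 0, 0, 0, 0],
    [3.2, 0.9, 2, 0, 0, 0, 0],
    [3.2, 0.9, 2, 0, 0, 0, 0],
    [3.2, 0.9, 2, 0, 0, 0, 0],
    [3.2, 0.9, 2, 0, 0, 0, 0],
    [0, 0, 0, 0, 0, 6.6, 0],
    [0, 0, 0, 0, 0, 6.6, 0],
    [0, 0, 0, 0, 0, 6.6, 0],
    [0, 0, 0, 0, 0, 6.6, 0],
    [0, 0, 0, 0, 0, 6.6, 0],
    [0, 0, 0, 0, 0, 6.6, 0],
    [0, 0, 0, 0, 0, 6.6, 0]
  ]
}}

```text
clock: 8.13
ee_pos: [0.5136, 0.0414, 0.1399]
tool_rot: [[0.786, 0.618, 0.002], [0.618, -0.786, -0.001], [0.001, 0.002, -1.0]]
force: [0.4, -0.2, -0.1]
grip_width: 0.0855
grip_force: 0.0
```

Call:
{"op": "step_arm", "data": {
  "rows": [
    [0, 0, 0, 0, 0, 6.6, 0],
    [0, 0, 0, 0, 0, 6.6, 0],
    [0, 0, 0, 0, 0, 6.6, 0],
    [0, 0, 0, 0, 0, 6.6, 0],
    [0, 0, 0, 0, 0, 7, 0]
  ]
}}

```text
clock: 8.55
ee_pos: [0.5136, 0.0414, 0.14]
tool_rot: [[0.997, 0.083, 0.002], [0.084, -0.997, -0.001], [0.002, 0.001, -1.0]]
force: [-0.8, -0.1, -0.7]
grip_width: 0.0854
grip_force: 0.0
```

Run:
```python
from g import *
print(delta([.5142,.0456,.007],95.5))
f=grab_frame("side"); print(staves(f))
```

```text
([0.07, -0.43, 13.29], np.float64(-0.71))
[(array([511.6,  37.3]), array([124.4,  49.9]), [[447, 54], [453, 5], [576, 20], [570, 70]]), (array([528.5, 287.8]), array([127.1,  74.7]), [[487, 227], [562, 222], [570, 349], [495, 354]])]
```

Call:
{"op": "step_arm", "data": {
  "rows": [
    [0, -0.4, 2, 0, 0, -0.7, 0],
    [0, 0, 3, 0, 0, 0, 0],
    [0, 0, 3, 0, 0, 0, 0],
    [0, 0, 3, 0, 0, 0, 0],
    [0, 0, 1.5, 0, 0, 0, 0],
    [0, 0, 0.8, 0, 0, 0, 0],
    [0, 0, 0, 0, 0, 0, 60],
    [0, 0, 0, 0, 0, 0, 150],
    [0, 0, 0, 0, 0, 0, 255],
    [0, 0, 0, 0, 0, 0, 255],
    [0, 0, 0, 0, 0, 0, 255],
    [0, 0, 0, 0, 0, 0, 255]
  ],
  "grip_force": 60
}}

```text
clock: 9.6
ee_pos: [0.5137, 0.0476, 0.008]
tool_rot: [[0.995, 0.104, 0.003], [0.104, -0.995, 0.001], [0.003, -0.0, -1.0]]
force: [-0.4, -0.5, 6.1]
grip_width: 0.0406
grip_force: 61.5
```

Run:
```python
from g import *
o=get_obs();print(o["ee_pos"],o["grip_width"],o["force"])
```

```text
[0.51374919 0.04764238 0.00795345] 0.04061696200020181 [-0.38762545 -0.49316015  6.14452383]
```

Call:
{"op": "step_arm", "data": {
  "rows": [
    [0, 0, -1, 0, 0, 0, 255],
    [0, 0, -3, 0, 0, 0, 255],
    [0, 0, -3, 0, 0, -4, 255],
    [0, 0, -1, 0, 0, -7, 255],
    [0, 0, 0, 0, 0, -7, 255],
    [0, 0, 0, 0, 0, -7, 255],
    [0, 0, 0, 0, 0, -7, 255],
    [0, 0, 0, 0, 0, -7, 255],
    [0, 0, 0, 0, 0, -7, 255],
    [0, 0, 0, 0, 0, -7, 255],
    [0, 0, 0, 0, 0, -7, 255],
    [0, 0, 0, 0, 0, -7, 255]
  ]
}}

```text
clock: 10.6
ee_pos: [0.5121, 0.0476, 0.0872]
tool_rot: [[0.287, 0.958, 0.001], [0.958, -0.287, -0.0], [0.0, 0.001, -1.0]]
force: [-0.5, 0.0, -0.6]
grip_width: 0.0406
grip_force: 61.0
```

Run:
```python
from g import *
o=get_obs();print(o["ee_pos"],o["grip_width"],w2j(o["ee_pos"]))
print(delta([*j2w(-.165,.056),.06],-5.2))
f=grab_frame("side"); print(staves(f,.1))
```

```text
[0.51211429 0.047578   0.08720291] 0.04060787081052427 [-0.3340602  -0.08259144]
([-13.8, 16.95, 2.73], np.float64(-11.51))
[(array([510.4,  48.2]), array([125.4,  44.3]), [[466, -2], [507, -18], [554, 98], [513, 115]]), (array([498.2, 197. ]), array([113.1,  60. ]), [[459, 146], [518, 136], [537, 248], [478, 258]])]
```

Call:
{"op": "step_arm", "data": {
  "rows": [
    [0, 0, 0, 0, 0, -5.8, 255],
    [0, 0, 0, 0, 0, -5.7, 255],
    [-2.8, 2.3, 0, 0, 0, 0, 255],
    [-2.8, 2.3, 0, 0, 0, 0, 255],
    [-2.8, 2.3, 0, 0, 0, 0, 255],
    [-2.8, 2.3, 0, 0, 0, 0, 255],
    [-2.8, 2.3, 0.5, 0, 0, 0, 255],
    [-2.8, 2.3, 1, 0, 0, 0, 255],
    [0, 0, 1, 0, 0, 0, 255],
    [0, 0, 0, 0, 0, 0, 255]
  ]
}}

```text
clock: 11.48
ee_pos: [0.632, -0.1364, 0.0597]
tool_rot: [[0.104, 0.995, -0.003], [0.995, -0.104, -0.002], [-0.002, -0.002, -1.0]]
force: [-0.4, 0.5, -2.4]
grip_width: 0.0406
grip_force: 66.9
```

Run:
```python
from g import *
o=get_obs();print(w2j(o["ee_pos"]),delta([*j2w(-.165,.056),.029],-5.2))
f=grab_frame("side"); print(staves(f,.084))
im=cv2.resize(f["image"][150:310,180:393],(800,600),interpolation=cv2.INTER_CUBIC); cv2.imwrite("pics/s1.png",im[:,:,::-1])
```

```text
[-0.16171171  0.05347809] ([0.34, 0.26, 3.07], np.float64(-0.76))
[(array([ 621.4, -158.3]), array([102.2,  44.8]), [[593, -206], [638, -212], [650, -110], [605, -105]]), (array([510.4, 216.2]), array([118.,  72.]), [[468, 162], [539, 153], [553, 271], [481, 279]])]
```

View pics/s1.png

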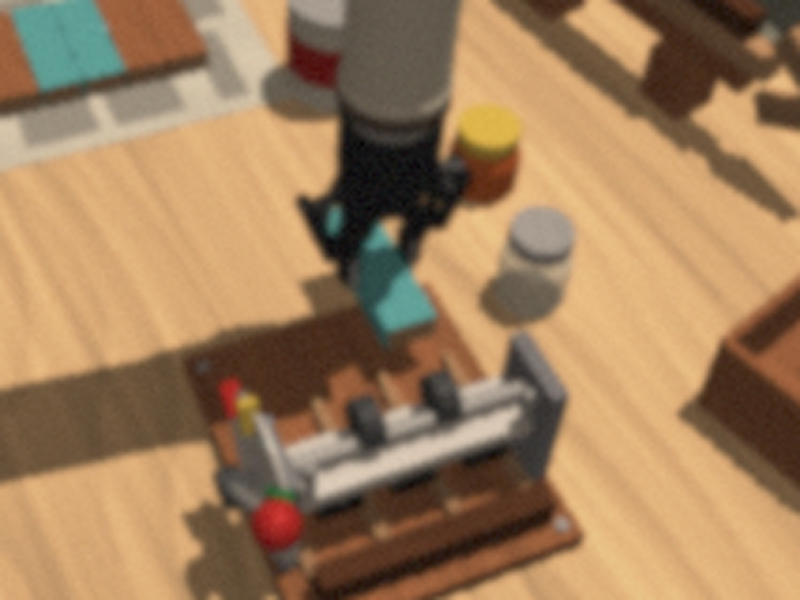

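The stave is held level at crop (395,285), lined up with the far lane mouth, and the lever shows open by the green mark.

Call:
{"op": "step_arm", "data": {
  "rows": [
    [0.3, 0.3, 1, 0, 0, -0.8, 255],
    [0, 0, 1, 0, 0, 0, 255],
    [0, 0, 1, 0, 0, 0, 255],
    [-0.5, 0, 0.1, 0, 0, 0, 255],
    [-1, 0, 0, 0, 0, 0, 255],
    [-1, 0, 0, 0, 0, 0, 255],
    [-1, 0, 0, 0, 0, 0, 255],
    [-1, 0, 0, 0, 0, 0, 255],
    [-1, 0, 0, 0, 0, 0, 255],
    [0, 0, 0, 0, 0, 0, 255]
  ]
}}

```text
clock: 12.37
ee_pos: [0.6312, -0.19, 0.0308]
tool_rot: [[0.088, 0.996, 0.0], [0.996, -0.088, -0.003], [-0.003, 0.001, -1.0]]
force: [0.2, -1.3, -1.1]
grip_width: 0.0407
grip_force: 66.9
```

Run:
```python
from g import *
o=get_obs();print(w2j(o["ee_pos"]),delta([*j2w(-.11,.056),.026],-5.2))
f=grab_frame("side")
im=cv2.resize(f["image"][195:310,225:378],(800,600),interpolation=cv2.INTER_CUBIC); cv2.imwrite("pics/s2.png",im[:,:,::-1])
```

```text
[-0.10830964  0.05757535] ([0.17, -0.16, 0.47], np.float64(0.18))
```

View pics/s2.png

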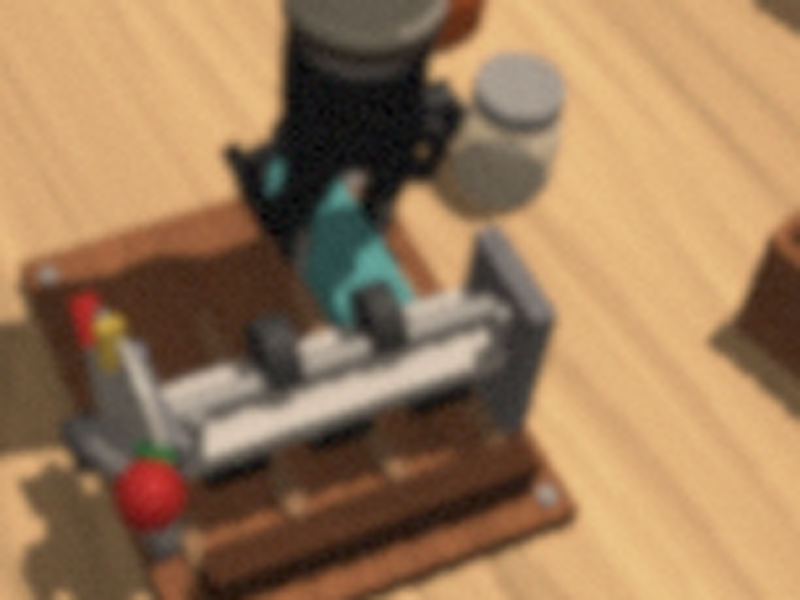

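Call:
{"op": "step_arm", "data": {
  "rows": [
    [0, -0.15, 0.3, 0, 0, 0, 255],
    [0, 0, 0.2, 0, 0, 0, 255],
    [0, 0, 0, 0, 0, 0, 255],
    [0, 0, 0, 0, 0, 0, 150],
    [0, 0, 0, 0, 0, 0, 60],
    [0, 0, 0, 0, 0, 0, 60],
    [0, 0, -1, 0, 0, 0, 60],
    [0, 0, -3, 0, 0, 0, 60],
    [0, 0, -3, 0, 0, 0, 200],
    [3.3, 0, 0, 0, 0, 0, 255],
    [3.3, 0, 0, 0, 0, 0, 255],
    [3.3, 0, 0, 0, 0, 0, 255]
  ]
}}

```text
clock: 13.42
ee_pos: [0.6393, -0.0857, 0.0969]
tool_rot: [[0.085, 0.996, 0.002], [0.996, -0.085, 0.0], [0.0, 0.002, -1.0]]
force: [-0.2, 1.6, 0.2]
grip_width: 0.0172
grip_force: 0.0
```

```bash
cat >> g.py <<'E'
def jstaves(f,z=.042):
    out=[]
    hsv=cv2.cvtColor(f["image"],cv2.COLOR_RGB2HSV)
    m=cv2.inRange(hsv,(78,60,40),(100,255,255))
    cs,_=cv2.findContours(m,cv2.RETR_EXTERNAL,cv2.CHAIN_APPROX_NONE)
    for c in cs:
        if cv2.contourArea(c)<40: continue
        P=plane(f,c.reshape(-1,2),z)
        if abs(w2j(P.mean(0))[0])>.24: continue
        Q=np.array([w2j(p) for p in P])*1e3
        # lateral centre as a function of x along lane
        prof=[(int(x),round((Q[abs(Q[:,0]-x)<6][:,1].min()+Q[abs(Q[:,0]-x)<6][:,1].max())/2,1)) for x in range(-160,-30,20) if (abs(Q[:,0]-x)<6).sum()>1]
        out.append((Q.min(0).round(1).tolist(),Q.max(0).round(1).tolist(),prof))
    return out
E
python3 - <<'E'
from g import *
o=get_obs();print(w2j(o["ee_pos"]),o["ee_pos"],delta([*j2w(-.215,.056),.03],-5.2))
for n in("top","side"): print(n,jstaves(grab_frame(n)))
E
```

```text
[-0.2129222   0.05620016] [ 0.63934154 -0.08565395  0.09692006] ([0.21, -0.03, 6.69], np.float64(0.34))
top [([-91.1, 35.4], [-52.7, 76.1], [(-80, np.float64(55.7)), (-60, np.float64(55.8))])]
side [([-177.3, 27.9], [-50.7, 73.4], [(-160, np.float64(50.6)), (-140, np.float64(50.7)), (-120, np.float64(51.0)), (-100, np.float64(51.2)), (-80, np.float64(51.8)), (-60, np.float64(39.1))])]
```

Call:
{"op": "step_arm", "data": {
  "rows": [
    [0.2, 0, 3, 0, 0, 0.3, 255],
    [0, 0, 3.7, 0, 0, 0, 255],
    [-1, 0, 0, 0, 0, 0, 255],
    [-1, 0, 0, 0, 0, 0, 255],
    [-1, 0, 0, 0, 0, 0, 255],
    [-1, 0, 0, 0, 0, 0, 255],
    [-1, 0, 0, 0, 0, 0, 255],
    [-1, 0, 0, 0, 0, 0, 255],
    [-1, 0, 0, 0, 0, 0, 255],
    [-1, 0, 0, 0, 0, 0, 255],
    [-1, 0, 0, 0, 0, 0, 255],
    [-1, 0, 0, 0, 0, 0, 255]
  ]
}}

```text
clock: 14.52
ee_pos: [0.6299, -0.1849, 0.0284]
tool_rot: [[0.088, 0.996, 0.0], [0.996, -0.088, 0.0], [0.0, 0.0, -1.0]]
force: [0.5, 0.2, 0.0]
grip_width: 0.0
grip_force: 0.4
```

Call:
{"op": "step_arm", "data": {
  "rows": [
    [-0.5, 0, 0, 0, 0, 0, 255],
    [-0.5, 0, 0, 0, 0, 0, 255],
    [-0.4, 0, 0, 0, 0, 0, 255],
    [-0.3, 0, 0, 0, 0, 0, 255],
    [0, 0, 0, 0, 0, 0, 255],
    [0, 0, 0, 0, 0, 0, 255]
  ]
}}

```text
clock: 15.02
ee_pos: [0.6285, -0.2003, 0.0281]
tool_rot: [[0.088, 0.996, -0.0], [0.996, -0.088, 0.0], [0.0, -0.0, -1.0]]
force: [-0.2, 1.2, 0.0]
grip_width: 0.0002
grip_force: 0.5
```

Run:
```python
from g import *
o=get_obs();print(w2j(o["ee_pos"]),o["ee_pos"],o["force"])
```

```text
[-0.09772947  0.05584718] [ 0.62853767 -0.20033946  0.02805741] [-0.22859213  1.23714647  0.0217246 ]
```

Call:
{"op": "step_arm", "data": {
  "rows": [
    [-0.2, 0, 0, 0, 0, 0, 255],
    [-0.2, 0, 0, 0, 0, 0, 255],
    [-0.2, 0, 0, 0, 0, 0, 255],
    [0, 0, 0, 0, 0, 0, 255]
  ]
}}

```text
clock: 15.35
ee_pos: [0.6291, -0.2006, 0.0281]
tool_rot: [[0.084, 0.996, 0.0], [0.996, -0.084, 0.006], [0.006, -0.0, -1.0]]
force: [0.4, 10.4, 2.9]
grip_width: -0.0002
grip_force: 5.2
```

Call:
{"op": "step_arm", "data": {
  "rows": [
    [-0.2, 0, 0, 0, 0, 0, 255],
    [-0.2, 0, 0, 0, 0, 0, 255],
    [0, 0, 0, 0, 0, 0, 255]
  ]
}}

```text
clock: 15.6
ee_pos: [0.6295, -0.2007, 0.0281]
tool_rot: [[0.082, 0.997, 0.0], [0.997, -0.082, 0.01], [0.01, -0.001, -1.0]]
force: [1.1, 16.9, 5.1]
grip_width: -0.0
grip_force: 8.2
```

Run:
```python
from g import *
o=get_obs();print(w2j(o["ee_pos"]),o["ee_pos"],o["force"])
```

```text
[-0.0974535   0.05681503] [ 0.62947648 -0.20070211  0.02811633] [ 1.1087783  16.91095928  5.06163845]
```

Call:
{"op": "step_arm", "data": {
  "rows": [
    [1.5, 0, 0, 0, 0, 0, 255],
    [3, 0, 0, 0, 0, 0, 255],
    [3, 0, -3, 0, 0, 0, 255],
    [3, 0, -3, 0, 0, 0, 255],
    [3.3, -1, 0, 0, 0, 0, 255],
    [3.3, -1, 0, 0, 0, 0, 255],
    [3.3, -1, 0, 0, 0, 0, 255],
    [3.3, -1, 0, 0, 0, 0, 255],
    [3.3, -1, 0, 0, 0, 0, 255],
    [3.3, -1, 0, 0, 0, 0, 255],
    [3.3, -1, 0, 0, 0, 0, 255],
    [3.3, -1, 0, 0, 0, 0, 255]
  ]
}}

```text
clock: 16.6
ee_pos: [0.58, 0.1637, 0.0873]
tool_rot: [[0.089, 0.996, 0.001], [0.996, -0.089, -0.001], [-0.001, 0.001, -1.0]]
force: [0.1, 0.6, 0.7]
grip_width: -0.0002
grip_force: 0.0
```

Run:
```python
from g import *
o=get_obs();print(o["ee_pos"],delta([.5440,.195,.012],-6.3))
f=grab_frame("top")
print(jstaves(f)); print(staves(f)); print(jstaves(grab_frame("side")))
```

```text
[0.57998989 0.16368937 0.08725503] ([2.81, -3.87, 7.52], np.float64(1.22))
[([-86.9, 37.0], [-17.5, 78.3], [(-80, np.float64(57.1)), (-60, np.float64(57.4)), (-40, np.float64(57.7))])]
[(array([ 628. , -249.5]), array([69.7, 41.4]), [[605, -283], [647, -286], [651, -216], [609, -214]])]
[([5.6, 29.7], [40.9, 76.6], []), ([-82.5, 32.3], [-52.6, 75.2], [(-80, np.float64(56.2)), (-60, np.float64(53.2))])]
```

Call:
{"op": "step_arm", "data": {
  "rows": [
    [1.4, -2, 0, 0, 0, 1.2, 255],
    [1.4, -1.9, 2, 0, 0, 0, 255],
    [0, 0, 3, 0, 0, 0, 255],
    [0, 0, 2.5, 0, 0, 0, 255],
    [0, 0, 0, 0, 0, 0, 255]
  ]
}}

```text
clock: 17.12
ee_pos: [0.5404, 0.1927, 0.0078]
tool_rot: [[0.108, 0.994, -0.007], [0.994, -0.108, -0.004], [-0.005, -0.007, -1.0]]
force: [-0.4, 0.2, -0.9]
grip_width: 0.0002
grip_force: 0.0
```

Run:
```python
from g import *
o=get_obs();print(o["ee_pos"],delta([.5440,.195,.012],-6.3),delta([.5563,.307,.012]))
print(staves(grab_frame("side")));
```

```text
[0.5404161  0.19271804 0.00775516] ([0.26, 0.33, -0.43], np.float64(0.09)) ([11.53, 0.34, -0.48], None)
[]
```

Call:
{"op": "step_arm", "data": {
  "rows": [
    [0, 0.35, -0.4, 0, 0, 0, 255],
    [0.5, 0, 0, 0, 0, 0, 255],
    [0.7, 0, 0, 0, 0, 0, 255],
    [0.7, 0, 0, 0, 0, 0, 255],
    [0.7, 0, 0, 0, 0, 0, 255],
    [0.7, 0, 0, 0, 0, 0, 255],
    [0.7, 0, 0, 0, 0, 0, 255],
    [0.7, 0, 0, 0, 0, 0, 255],
    [0.7, 0, 0, 0, 0, 0, 255],
    [0, 0, 0, 0, 0, 0, 255]
  ]
}}

```text
clock: 18.0
ee_pos: [0.5534, 0.2504, 0.0161]
tool_rot: [[0.107, 0.994, 0.0], [0.994, -0.107, 0.001], [0.001, -0.0, -1.0]]
force: [-0.2, 0.7, 0.4]
grip_width: 0.0003
grip_force: 0.0
```

Run:
```python
from g import *
o=get_obs();print(o["ee_pos"],o["force"])
f=grab_frame("side");print(staves(f)); 
im=cv2.resize(f["image"][110:230,130:290],(800,600),interpolation=cv2.INTER_CUBIC); cv2.imwrite("pics/s3.png",im[:,:,::-1])
```

```text
[0.55343055 0.2504305  0.0160864 ] [-0.17774923  0.71291093  0.3621658 ]
[(array([520.5, 291.7]), array([122.7,  55.8]), [[487, 233], [543, 228], [554, 350], [498, 355]])]
```

View pics/s3.png

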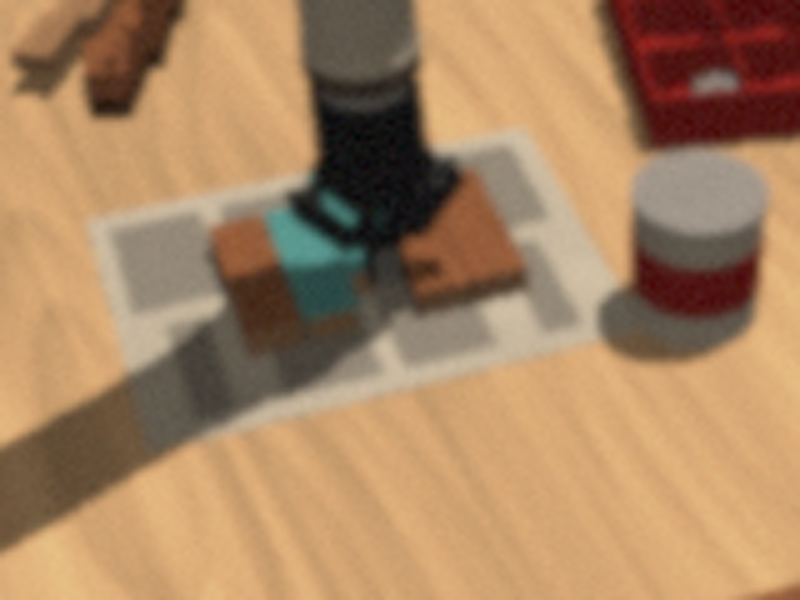

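The finger is in the gap at crop (375,270), with the bare staves and the other turquoise one still in line.

Call:
{"op": "step_arm", "data": {
  "rows": [
    [0.4, -0.15, 0, 0, 0, 0, 255],
    [0.7, -0.15, 0, 0, 0, 0, 255],
    [0.7, 0, 0, 0, 0, 0, 255],
    [0.7, 0, 0, 0, 0, 0, 255],
    [0.7, 0, 0, 0, 0, 0, 255],
    [0.7, 0, 0, 0, 0, 0, 255],
    [0.7, 0, 0, 0, 0, 0, 255],
    [0.7, 0, 0, 0, 0, 0, 255],
    [0.7, 0, 0, 0, 0, 0, 255],
    [0.7, 0, 0, 0, 0, 0, 255],
    [0.7, 0, 0, 0, 0, 0, 255],
    [0.6, 0, 0, 0, 0, 0, 255]
  ]
}}

```text
clock: 19.05
ee_pos: [0.5594, 0.3285, 0.0161]
tool_rot: [[0.109, 0.994, -0.0], [0.994, -0.109, 0.0], [0.0, -0.0, -1.0]]
force: [-0.5, 0.3, -0.4]
grip_width: 0.0
grip_force: 0.3
```

Call:
{"op": "step_arm", "data": {
  "rows": [
    [-1, 0, 0, 0, 0, 0, 255],
    [0, 0, -2, 0, 0, 0, 255],
    [0, 0, -3, 0, 0, 0, 255],
    [-3.3, 0, -3, 0, 0, 0, 255],
    [-3.5, 0, -2, 0, 0, 0, 255],
    [-3.5, 0, 0, 0, 0, 0, 255],
    [-3.5, 0, 0, 0, 0, 0, 255],
    [-3.5, 0, 0, 0, 0, 0, 255],
    [-3.5, 0, 0, 0, 0, 0, 255]
  ]
}}

```text
clock: 19.8
ee_pos: [0.5353, 0.1105, 0.1146]
tool_rot: [[0.11, 0.994, 0.001], [0.994, -0.11, -0.0], [0.0, 0.001, -1.0]]
force: [1.1, 0.4, -0.1]
grip_width: -0.0002
grip_force: 0.0
```

Run:
```python
from g import *
o=get_obs();print(o["ee_pos"],o["force"])
f=grab_frame("top");print(staves(f)); 
cv2.imwrite("pics/t3.png",cv2.resize(f["image"][160:290,90:263],(800,600),interpolation=cv2.INTER_CUBIC)[:,:,::-1])
hsv=cv2.cvtColor(f["image"],cv2.COLOR_RGB2HSV)
m=cv2.inRange(hsv,(3,110,40),(14,255,190));cs,_=cv2.findContours(m,cv2.RETR_EXTERNAL,cv2.CHAIN_APPROX_NONE)
for c in cs:
    if cv2.contourArea(c)>150 and 100<c[:,0,0].mean()<200 and c[:,0,1].mean()>150:
        r=cv2.minAreaRect((plane(f,c.reshape(-1,2),.024)[:,:2]*1000).astype(np.float32));print(r,cv2.boxPoints(r).round().tolist())
```

```text
[0.53526691 0.1104501  0.11463231] [ 1.12923076  0.38845102 -0.14948469]
[(array([544.8, 379.7]), array([179.2,  76.3]), [[493, 297], [568, 285], [597, 462], [521, 474]]), (array([ 628. , -249.5]), array([69.7, 41.4]), [[605, -283], [647, -286], [651, -216], [609, -214]])]
((471.9253234863281, 325.404296875), (71.43726348876953, 38.68209457397461), 82.93486022949219) [[448.0, 292.0], [487.0, 288.0], [496.0, 358.0], [457.0, 363.0]]
((619.5249633789062, 317.2462158203125), (56.26099395751953, 81.7002944946289), 83.09065246582031) [[576.0, 294.0], [657.0, 284.0], [663.0, 340.0], [582.0, 350.0]]
```

View pics/t3.png

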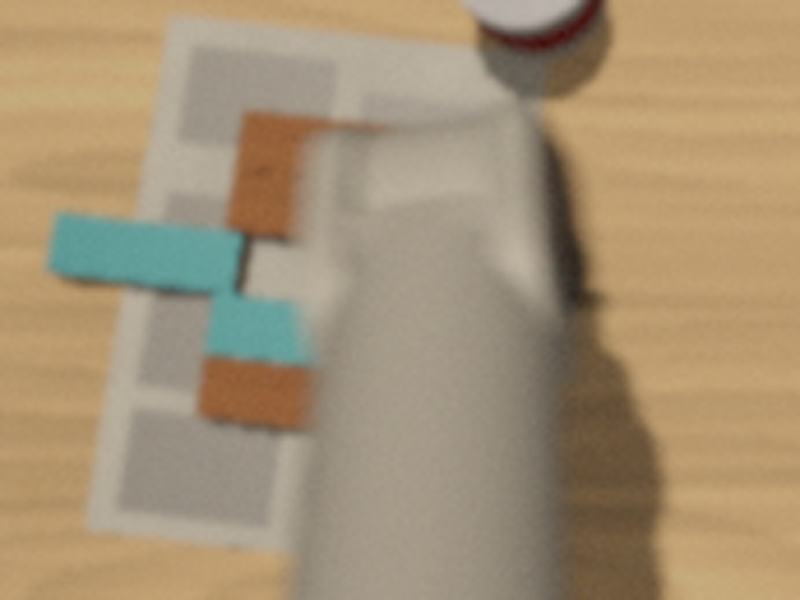

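P is out, spanning crop (55–240, 253). The bare staves are still in line, and Q is still in the row at crop (255,328).

Run:
```python
from g import *
f=grab_frame("top")
hsv=cv2.cvtColor(f["image"],cv2.COLOR_RGB2HSV); m=cv2.inRange(hsv,(78,60,40),(100,255,255)); m[:,134:]=0
v,u=np.nonzero(m); P=plane(f,np.c_[u,v],.024)[:,:2]*1e3
vx,vy,x0,y0=cv2.fitLine(P.astype(np.float32),cv2.DIST_L2,0,.01,.01).ravel()
d=np.array([vx,vy]); d*=np.sign(d[1]); s=(P-[x0,y0])@d; e=np.array([x0,y0])+d*(s.max()); print("dir",np.degrees(np.arctan2(d[1],d[0])),"end",e,"centre",e-65*d)
c=e-65*d
print(delta([c[0]/1e3,c[1]/1e3,.12],np.degrees(np.arctan2(d[1],d[0]))-90))
```

```text
dir 82.32274 end [573.09845269 466.45310531] centre [564.41491712 402.03574691]
([29.96, -0.65, -0.69], np.float64(0.8))
```

Call:
{"op": "step_arm", "data": {
  "rows": [
    [3.3, -0.1, 0, 0, 0, 0.8, 255],
    [3.4, -0.1, 0, 0, 0, 0, 100],
    [3.4, -0.1, 0, 0, 0, 0, 0],
    [3.4, -0.1, 0, 0, 0, 0, 0],
    [3.4, -0.1, 0, 0, 0, 0, 0],
    [3.4, -0.1, 0, 0, 0, 0, 0],
    [3.4, 0, 0, 0, 0, 0, 0],
    [3.4, 0, 0, 0, 0, 0, 0],
    [3.0, 0, 0, 0, 0, 0, 0],
    [0, 0, 3, 0, 0, 0, 0],
    [0, 0, 2, 0, 0, 0, 0],
    [0, 0, 0, 0, 0, 0, 0]
  ]
}}

```text
clock: 20.9
ee_pos: [0.5628, 0.4106, 0.0589]
tool_rot: [[0.122, 0.993, -0.007], [0.993, -0.122, -0.005], [-0.006, -0.006, -1.0]]
force: [-0.7, -1.4, 0.2]
grip_width: 0.0855
grip_force: 0.0
```

Run:
```python
from g import *
o=get_obs();print(o["ee_pos"],delta([.5645,.403,.008],-7))
```

```text
[0.56284606 0.41059161 0.05886945] ([-0.7, 0.29, 5.09], np.float64(-0.0))
```

Call:
{"op": "step_arm", "data": {
  "rows": [
    [-0.3, 0.15, 2.5, 0, 0, 0, 0],
    [0, 0, 1.5, 0, 0, 0, 0],
    [0, 0, 0.8, 0, 0, 0, 0],
    [0, 0, 0, 0, 0, 0, 0],
    [0, 0, 0, 0, 0, 0, 60],
    [0, 0, 0, 0, 0, 0, 150],
    [0, 0, 0, 0, 0, 0, 255],
    [0, 0, 0, 0, 0, 0, 255],
    [0, 0, 0, 0, 0, 0, 255],
    [0, 0, 0, 0, 0, 0, 255]
  ],
  "grip_force": 60
}}

```text
clock: 21.73
ee_pos: [0.5686, 0.4103, 0.0181]
tool_rot: [[0.123, 0.992, 0.002], [0.992, -0.123, 0.002], [0.002, 0.002, -1.0]]
force: [-1.4, -0.4, 6.1]
grip_width: 0.0394
grip_force: 60.9
```

Call:
{"op": "step_arm", "data": {
  "rows": [
    [0, 0, 0, 0, 0, 0, 100],
    [0, 0, 0, 0, 0, 0, 60],
    [0, 0, 0.5, 0, 0, 0, 60],
    [0, 0, 0.5, 0, 0, 0, 60],
    [0, 0, 0, 0, 0, 0, 60],
    [0, 0, 0, 0, 0, 0, 150],
    [0, 0, 0, 0, 0, 0, 255],
    [0, 0, 0, 0, 0, 0, 255],
    [0, 0, 0, 0, 0, 0, 255],
    [0, 0, 0, 0, 0, 0, 255]
  ],
  "grip_force": 60
}}

```text
clock: 22.57
ee_pos: [0.5675, 0.4093, 0.0061]
tool_rot: [[0.123, 0.992, -0.0], [0.992, -0.123, -0.0], [-0.0, -0.0, -1.0]]
force: [0.6, -0.0, -0.5]
grip_width: 0.0404
grip_force: 61.6
```

Call:
{"op": "step_arm", "data": {
  "rows": [
    [1, 0, -0.1, 0, 0, 0, 255],
    [1.2, 0, 0, 0, 0, 0, 255],
    [1.2, 0, -1, 0, 0, 0, 255],
    [0, 0, -3, 0, 0, 0, 255],
    [0, 0, -3, 0, 0, 0, 255],
    [0, 0, -2, 0, 0, 0, 255],
    [-1.5, -0.3, 0, 0, 0, 0, 255],
    [-3, -0.3, 0, 0, 0, 0, 255],
    [-3.5, -0.3, 0, 0, 0, 0, 255],
    [-3.5, -0.3, 0, 0, 0, 0, 255],
    [-3.5, 0, 0, 0, 0, 0, 255],
    [-3.5, 0, 0, 0, 0, 0, 255]
  ]
}}

```text
clock: 23.57
ee_pos: [0.5368, 0.2615, 0.0974]
tool_rot: [[0.121, 0.993, 0.001], [0.993, -0.121, 0.001], [0.001, 0.0, -1.0]]
force: [1.0, -1.0, -1.4]
grip_width: 0.0408
grip_force: 61.5
```

Call:
{"op": "step_arm", "data": {
  "rows": [
    [-3.5, 0, 0, 0, 0, 0, 255],
    [-3.5, 0, 0, 0, 0, 0, 255],
    [-3.5, 0, 0, 0, 0, 0, 255],
    [-3.5, 0, 0, 0, 0, 0, 255],
    [-3.5, 0, 0, 0, 0, 0, 255],
    [-3.5, 0, 0, 0, 0, 0, 255],
    [-3.5, 0, 0, 0, 0, 0, 255],
    [-3.5, 0, 0, 0, 0, 0, 255],
    [-2, 0, 0, 0, 0, 0, 255],
    [-1, 0, 0, 0, 0, 0, 255],
    [0, 0, 0, 0, 0, 0, 255],
    [0, 0, 0, 0, 0, 0, 255]
  ]
}}

```text
clock: 24.57
ee_pos: [0.4999, -0.0452, 0.0973]
tool_rot: [[0.122, 0.992, 0.001], [0.992, -0.122, 0.001], [0.001, 0.001, -1.0]]
force: [0.1, 0.3, -0.5]
grip_width: 0.0407
grip_force: 61.5
```

Run:
```python
from g import *
o=get_obs();print(o["ee_pos"],w2j(o["ee_pos"]),delta([*j2w(-.172,.0),.029],-5.2),o["grip_width"])
f=grab_frame("top");print(staves(f,.1)[-3:],[s for s in staves(f)])
hsv=cv2.cvtColor(f["image"],cv2.COLOR_RGB2HSV)
m=cv2.inRange(hsv,(3,110,40),(14,255,190));cs,_=cv2.findContours(m,cv2.RETR_EXTERNAL,cv2.CHAIN_APPROX_NONE)
for c in cs:
    if cv2.contourArea(c)>150 and 100<c[:,0,0].mean()<200 and c[:,0,1].mean()>150:
        r=cv2.minAreaRect((plane(f,c.reshape(-1,2),.024)[:,:2]*1000).astype(np.float32));print(np.round(r[0],1),np.round(r[1],1),r[2],cv2.boxPoints(r).round().tolist())
```

```text
[ 0.49989505 -0.04515107  0.09732451] [-0.24060492 -0.08634623] ([-6.59, 8.84, 6.83], np.float64(-1.83)) 0.040664338984326476
[(array([508.6, 272. ]), array([118.8,  33.4]), [[485, 215], [518, 211], [532, 329], [499, 333]]), (array([ 616.8, -233.2]), array([65. , 38.6]), [[596, -264], [634, -267], [638, -202], [600, -200]])] [(array([512. , 292.6]), array([127.5,  35.9]), [[487, 231], [522, 227], [537, 354], [502, 358]]), (array([ 628.1, -249.6]), array([69.7, 41.4]), [[605, -283], [647, -286], [651, -216], [610, -214]])]
[469.  296.5] [129.6  38.8] 83.78499603271484 [[443.0, 234.0], [481.0, 230.0], [495.0, 359.0], [457.0, 363.0]]
[615.5 280.6] [129.5  82.9] 83.3023910522461 [[567.0, 221.0], [649.0, 211.0], [664.0, 340.0], [582.0, 350.0]]
```

Call:
{"op": "step_arm", "data": {
  "rows": [
    [-0.7, 1, 0, 0, 0, -1.8, 255],
    [-1.5, 1.9, 0.5, 0, 0, 0, 255],
    [-1.5, 1.9, 1, 0, 0, 0, 255],
    [-1.5, 1.9, 1, 0, 0, 0, 255],
    [-1, 1.4, 1, 0, 0, 0, 255],
    [-0.6, 0.5, 0, 0, 0, 0, 255],
    [0, 0, 1, 0, 0, 0, 255],
    [0, 0, 0, 0, 0, 0, 255],
    [0, 0, 0, 0, 0, 0, 255]
  ]
}}

```text
clock: 25.37
ee_pos: [0.5768, -0.1201, 0.0514]
tool_rot: [[0.09, 0.996, -0.003], [0.996, -0.09, 0.002], [0.001, -0.003, -1.0]]
force: [-0.2, 0.1, -0.5]
grip_width: 0.0407
grip_force: 61.5
```

Run:
```python
from g import *
o=get_obs();print(o["ee_pos"],w2j(o["ee_pos"]),delta([*j2w(-.172,.001),.027],-5.2),o["grip_width"])
f=grab_frame("side")
print(jstaves(f,.08))
```

```text
[ 0.5768015  -0.12013286  0.05136392] [-0.17291077 -0.00295334] ([-0.09, 0.4, 2.44], np.float64(0.06)) 0.040671793668404704
[([25.6, 14.7], [58.9, 59.3], []), ([-58.4, 17.6], [-29.9, 58.5], [(-60, np.float64(40.6)), (-40, np.float64(37.8))]), ([-203.8, -33.3], [-94.9, 14.9], [(-160, np.float64(-5.5)), (-140, np.float64(-10.7)), (-120, np.float64(-11.6)), (-100, np.float64(-11.5))])]
```

Call:
{"op": "step_arm", "data": {
  "rows": [
    [0, 0.35, 0.8, 0, 0, 0, 255],
    [0, 0, 0.8, 0, 0, 0, 255],
    [0, 0, 0.8, 0, 0, 0, 255],
    [-0.5, 0, 0, 0, 0, 0, 255],
    [-1, 0, 0, 0, 0, 0, 255],
    [-1, 0, 0, 0, 0, 0, 255],
    [-1, 0, 0, 0, 0, 0, 255],
    [-1, 0, 0, 0, 0, 0, 255],
    [-1, 0, 0, 0, 0, 0, 255],
    [0, 0, 0, 0, 0, 0, 255],
    [0, 0, 0, 0, 0, 0, 255]
  ]
}}

```text
clock: 26.33
ee_pos: [0.5763, -0.1791, 0.0284]
tool_rot: [[0.094, 0.996, 0.0], [0.996, -0.094, -0.0], [-0.0, 0.0, -1.0]]
force: [0.4, 0.4, -1.2]
grip_width: 0.0404
grip_force: 61.5
```

Run:
```python
from g import *
o=get_obs();print(o["force"],w2j(o["ee_pos"]),delta([*j2w(-.115,.0005),.024],-5.2),o["grip_width"])
print(jstaves(grab_frame("side"),.044))
```

```text
[ 0.39540051  0.36701824 -1.19152292] [-0.11415014  0.00194376] ([0.08, -0.14, 0.44], np.float64(-0.2)) 0.04039920410303294
[([6.7, 29.6], [41.5, 75.2], []), ([-81.2, 30.5], [-51.4, 74.4], [(-80, np.float64(55.4)), (-60, np.float64(51.8))]), ([-148.7, -24.2], [-52.8, 24.0], [(-140, np.float64(10.3)), (-120, np.float64(5.7)), (-100, np.float64(-0.3)), (-80, np.float64(-2.2)), (-60, np.float64(-1.7))])]
```

Call:
{"op": "step_arm", "data": {
  "rows": [
    [0, -0.1, 0.3, 0, 0, 0, 255],
    [0, 0, 0.15, 0, 0, 0, 255],
    [0, 0, 0, 0, 0, 0, 255],
    [0, 0, 0, 0, 0, 0, 150],
    [0, 0, 0, 0, 0, 0, 60],
    [0, 0, 0, 0, 0, 0, 60],
    [0, 0, -1, 0, 0, 0, 60],
    [0, 0, -3, 0, 0, 0, 60],
    [0, 0, -3, 0, 0, 0, 200],
    [3.3, 0, 0, 0, 0, 0, 255],
    [3.3, 0, 0, 0, 0, 0, 255],
    [3.3, 0, 0, 0, 0, 0, 255]
  ]
}}

```text
clock: 27.38
ee_pos: [0.5855, -0.0787, 0.0954]
tool_rot: [[0.094, 0.996, 0.003], [0.996, -0.094, -0.0], [0.0, 0.003, -1.0]]
force: [0.6, 1.2, -0.1]
grip_width: 0.0167
grip_force: 0.0
```

Call:
{"op": "step_arm", "data": {
  "rows": [
    [0, 0, 0, 0, 0, 0, 255],
    [0, 0, 0, 0, 0, 0, 255],
    [0, 0, 0, 0, 0, 0, 255]
  ]
}}

```text
clock: 27.63
ee_pos: [0.5848, -0.0792, 0.0941]
tool_rot: [[0.091, 0.996, 0.0], [0.996, -0.091, -0.001], [-0.001, 0.0, -1.0]]
force: [-0.0, -0.8, -0.6]
grip_width: -0.0002
grip_force: 0.0
```

Run:
```python
from g import *
o=get_obs();print(w2j(o["ee_pos"]),o["ee_pos"],delta([*j2w(-.215,.0005),.028],-5.2))
for n in("top","side"): print(n,jstaves(grab_frame(n)))
```

```text
[-0.21436765  0.00126822] [ 0.58476736 -0.07923006  0.09413866] ([0.07, -0.08, 6.61], np.float64(-0.03))
top [([-104.3, -19.0], [-51.4, 21.2], [(-100, np.float64(2.0)), (-80, np.float64(0.8)), (-60, np.float64(0.9))]), ([-88.0, 37.0], [-17.3, 78.3], [(-80, np.float64(57.1)), (-60, np.float64(56.1)), (-40, np.float64(57.7))])]
side [([5.6, 29.7], [40.6, 76.6], []), ([-83.5, 32.3], [-52.6, 75.2], [(-80, np.float64(56.2)), (-60, np.float64(53.2))]), ([-176.2, -25.6], [-54.0, 18.2], [(-160, np.float64(-2.6)), (-140, np.float64(-3.8)), (-120, np.float64(-3.8)), (-100, np.float64(-3.8)), (-80, np.float64(-3.0)), (-60, np.float64(-2.9))])]
```

Call:
{"op": "step_arm", "data": {
  "rows": [
    [0, 0, 3.3, 0, 0, 0, 255],
    [0, 0, 3.3, 0, 0, 0, 255],
    [-1, 0, 0, 0, 0, 0, 255],
    [-1, 0, 0, 0, 0, 0, 255],
    [-1, 0, 0, 0, 0, 0, 255],
    [-1, 0, 0, 0, 0, 0, 255],
    [-1, 0, 0, 0, 0, 0, 255],
    [-1, 0, 0, 0, 0, 0, 255],
    [-1, 0, 0, 0, 0, 0, 255],
    [-1, 0, 0, 0, 0, 0, 255],
    [-1, 0, 0, 0, 0, 0, 255],
    [-1, 0, 0, 0, 0, 0, 255]
  ]
}}

```text
clock: 28.73
ee_pos: [0.5754, -0.1794, 0.0278]
tool_rot: [[0.092, 0.996, 0.0], [0.996, -0.092, 0.0], [0.0, 0.0, -1.0]]
force: [-0.1, 0.6, 0.9]
grip_width: 0.0
grip_force: 0.5
```

Call:
{"op": "step_arm", "data": {
  "rows": [
    [-0.5, 0, 0, 0, 0, 0, 255],
    [-0.5, 0, 0, 0, 0, 0, 255],
    [-0.3, 0, 0, 0, 0, 0, 255],
    [-0.3, 0, 0, 0, 0, 0, 255],
    [-0.3, 0, 0, 0, 0, 0, 255],
    [-0.3, 0, 0, 0, 0, 0, 255],
    [0, 0, 0, 0, 0, 0, 255],
    [0, 0, 0, 0, 0, 0, 255]
  ]
}}

```text
clock: 29.4
ee_pos: [0.5742, -0.1951, 0.0275]
tool_rot: [[0.088, 0.996, -0.001], [0.996, -0.088, 0.006], [0.005, -0.001, -1.0]]
force: [-1.0, 8.9, 3.5]
grip_width: -0.0001
grip_force: 4.6
```

Run:
```python
from g import *
o=get_obs();print(w2j(o["ee_pos"]),o["ee_pos"],o["force"])
```

```text
[-0.09803716  0.00125744] [ 0.57420103 -0.19507968  0.02754511] [-1.04186069  8.87214904  3.48619034]
```

Call:
{"op": "step_arm", "data": {
  "rows": [
    [-0.3, 0, 0, 0, 0, 0, 255],
    [-0.2, 0, 0, 0, 0, 0, 255],
    [0, 0, 0, 0, 0, 0, 255],
    [0, 0, 0, 0, 0, 0, 255]
  ]
}}

```text
clock: 29.73
ee_pos: [0.5744, -0.1952, 0.0276]
tool_rot: [[0.085, 0.996, -0.001], [0.996, -0.085, 0.011], [0.01, -0.002, -1.0]]
force: [-0.1, 17.9, 5.8]
grip_width: 0.0
grip_force: 8.9
```

Call:
{"op": "step_arm", "data": {
  "rows": [
    [1.5, 0, 0, 0, 0, 0, 255],
    [3, 0, 0, 0, 0, 0, 255],
    [3, 0, -3, 0, 0, 0, 255],
    [3, 0, -3, 0, 0, 0, 255],
    [3.3, -1, 0, 0, 0, 0, 255],
    [3.3, -1, 0, 0, 0, 0, 255],
    [3.3, -1, 0, 0, 0, 0, 255],
    [3.3, -1, 0, 0, 0, 0, 255],
    [3.3, -1, 0, 0, 0, 0, 255],
    [3.3, -1, 0, 0, 0, 0, 255],
    [3.3, 0, 0, 0, 0, 0, 255],
    [3.3, 0, 0, 0, 0, 0, 255]
  ]
}}

```text
clock: 30.73
ee_pos: [0.5462, 0.1681, 0.0866]
tool_rot: [[0.091, 0.996, -0.0], [0.996, -0.091, -0.001], [-0.001, -0.0, -1.0]]
force: [0.3, -1.0, 0.0]
grip_width: 0.0001
grip_force: 0.0
```

Call:
{"op": "step_arm", "data": {
  "rows": [
    [0, 0, 0, 0, 0, 0, 255],
    [0, 0, 0, 0, 0, 0, 255],
    [0, 0, 0, 0, 0, 0, 255]
  ]
}}

```text
clock: 30.98
ee_pos: [0.5468, 0.166, 0.0864]
tool_rot: [[0.091, 0.996, -0.0], [0.996, -0.091, -0.001], [-0.001, -0.0, -1.0]]
force: [-0.0, -1.3, 0.2]
grip_width: 0.0002
grip_force: 0.0
```

Run:
```python
from g import *
o=get_obs();print(o["ee_pos"],delta([.5024,.195,.014],-6.3))
f=grab_frame("top")
print(jstaves(f)); print(staves(f))
```

```text
[0.54680042 0.16597081 0.08636124] ([2.49, -4.69, 7.23], np.float64(1.07))
[([-87.4, -17.9], [-20.3, 21.8], [(-80, np.float64(1.1)), (-60, np.float64(2.7)), (-40, np.float64(1.5))]), ([-86.9, 37.0], [-17.5, 78.3], [(-80, np.float64(57.1)), (-60, np.float64(56.1)), (-40, np.float64(57.7))])]
[(array([ 572.3, -242.9]), array([66. , 40.2]), [[551, -275], [591, -276], [593, -211], [553, -209]]), (array([ 628. , -249.5]), array([69.7, 41.4]), [[605, -283], [647, -286], [651, -216], [609, -214]])]
```

Call:
{"op": "step_arm", "data": {
  "rows": [
    [1.2, -2.4, 0, 0, 0, 1.1, 255],
    [1.3, -2.3, 2, 0, 0, 0, 255],
    [0, 0, 3, 0, 0, 0, 255],
    [0, 0, 2.2, 0, 0, 0, 255],
    [0, 0, 0, 0, 0, 0, 255],
    [0, 0, 0, 0, 0, 0, 255],
    [0, 0, 0, 0, 0, 0, 255]
  ]
}}

```text
clock: 31.62
ee_pos: [0.504, 0.1948, 0.0155]
tool_rot: [[0.113, 0.994, 0.001], [0.994, -0.113, -0.0], [-0.0, 0.001, -1.0]]
force: [0.2, 0.3, 0.3]
grip_width: -0.0002
grip_force: 0.0
```

Run:
```python
from g import *
o=get_obs();print(o["ee_pos"],delta([.5015,.195,.014],-6.3))
```

```text
[0.50404323 0.19484334 0.01553806] ([-0.01, -0.25, 0.15], np.float64(-0.2))
```

Call:
{"op": "step_arm", "data": {
  "rows": [
    [0.5, -0.25, 0.1, 0, 0, -0.2, 255],
    [0.7, 0, 0, 0, 0, 0, 255],
    [0.7, 0, 0, 0, 0, 0, 255],
    [0.7, 0, 0, 0, 0, 0, 255],
    [0.7, 0, 0, 0, 0, 0, 255],
    [0.7, 0, 0, 0, 0, 0, 255],
    [0.7, 0, 0, 0, 0, 0, 255],
    [0.7, 0, 0, 0, 0, 0, 255],
    [0.7, 0, 0, 0, 0, 0, 255],
    [0.7, 0, 0, 0, 0, 0, 255],
    [0.7, 0, 0, 0, 0, 0, 255]
  ]
}}

```text
clock: 32.53
ee_pos: [0.5084, 0.2716, 0.0135]
tool_rot: [[0.107, 0.994, -0.0], [0.994, -0.107, -0.0], [-0.0, -0.0, -1.0]]
force: [-0.7, -2.0, 0.6]
grip_width: -0.0
grip_force: 0.6
```

Call:
{"op": "step_arm", "data": {
  "rows": [
    [0.7, 0, 0, 0, 0, 0, 255],
    [0.7, 0, 0, 0, 0, 0, 255],
    [0.7, 0, 0, 0, 0, 0, 255],
    [0.7, 0, 0, 0, 0, 0, 255],
    [0.7, 0, 0, 0, 0, 0, 255],
    [0.7, 0, 0, 0, 0, 0, 255],
    [0.7, 0, 0, 0, 0, 0, 255],
    [0.7, 0, 0, 0, 0, 0, 255],
    [0.7, 0, 0, 0, 0, 0, 255],
    [0.4, 0, 0, 0, 0, 0, 255],
    [0, 0, 0, 0, 0, 0, 255]
  ]
}}

```text
clock: 33.45
ee_pos: [0.5154, 0.3394, 0.0136]
tool_rot: [[0.106, 0.994, 0.0], [0.994, -0.106, 0.001], [0.001, 0.0, -1.0]]
force: [-0.8, 0.5, 0.1]
grip_width: 0.0001
grip_force: 0.0
```

Call:
{"op": "step_arm", "data": {
  "rows": [
    [-1, 0, 0, 0, 0, 0, 255],
    [0, 0, -2, 0, 0, 0, 255],
    [0, 0, -3, 0, 0, 0, 255],
    [-3.3, 0, -3, 0, 0, 0, 255],
    [-3.5, 0, -2, 0, 0, 0, 255],
    [-3.5, 0, 0, 0, 0, 0, 255],
    [-3.5, 0, 0, 0, 0, 0, 255],
    [-3.5, 0, 0, 0, 0, 0, 255],
    [-3.5, 0, 0, 0, 0, 0, 255],
    [-2, 0, 0, 0, 0, 0, 255],
    [0, 0, 0, 0, 0, 0, 255],
    [0, 0, 0, 0, 0, 0, 255]
  ]
}}

```text
clock: 34.45
ee_pos: [0.4898, 0.1006, 0.1118]
tool_rot: [[0.112, 0.994, -0.0], [0.994, -0.112, -0.0], [-0.0, -0.0, -1.0]]
force: [0.6, 0.7, 0.5]
grip_width: -0.0003
grip_force: 0.0
```

Run:
```python
from g import *
f=grab_frame("top")
print(get_obs()["ee_pos"],staves(f))
hsv=cv2.cvtColor(f["image"],cv2.COLOR_RGB2HSV); m=cv2.inRange(hsv,(78,60,40),(100,255,255)); m[:,160:]=0
v,u=np.nonzero(m); P=plane(f,np.c_[u,v],.024)[:,:2]*1e3
vx,vy,x0,y0=cv2.fitLine(P.astype(np.float32),cv2.DIST_L2,0,.01,.01).ravel()
d=np.array([vx,vy]); d*=np.sign(d[1]); s=(P-[x0,y0])@d; e=np.array([x0,y0])+d*(s.max()); print("dir",np.degrees(np.arctan2(d[1],d[0])),"end",e,"centre",e-65*d,s.max()-s.min())
c=e-65*d
print(delta([c[0]/1e3,c[1]/1e3,.007],np.degrees(np.arctan2(d[1],d[0]))-90))
m=cv2.inRange(hsv,(3,110,40),(14,255,190));cs,_=cv2.findContours(m,cv2.RETR_EXTERNAL,cv2.CHAIN_APPROX_NONE)
for c in cs:
    if cv2.contourArea(c)>150 and 100<c[:,0,0].mean()<200 and c[:,0,1].mean()>150:
        r=cv2.minAreaRect((plane(f,c.reshape(-1,2),.024)[:,:2]*1000).astype(np.float32));print(np.round(r[0],1),np.round(r[1],1),r[2],cv2.boxPoints(r).round().tolist())
```

```text
[0.49007036 0.10235535 0.11178237] [(array([523.6, 412.5]), array([126.9,  38.3]), [[497, 352], [535, 347], [550, 473], [512, 478]]), (array([ 572.3, -242.9]), array([66. , 40.3]), [[551, -275], [591, -276], [593, -211], [553, -209]]), (array([ 628.9, -250. ]), array([69.9, 41.1]), [[605, -283], [646, -287], [652, -217], [611, -213]])]
dir 83.798515 end [530.71711837 476.28799608] centre [523.69548951 411.66836717] 128.2657872083122
([31.11, -0.04, 10.49], np.float64(-0.08))
[471.5 316. ] [90.9 40.7] 82.01490020751953 [[445.0, 274.0], [485.0, 268.0], [498.0, 358.0], [458.0, 364.0]]
[615.9 280.9] [129.3  81.9] 83.87491607666016 [[568.0, 221.0], [650.0, 212.0], [664.0, 341.0], [582.0, 350.0]]
```

Call:
{"op": "step_arm", "data": {
  "rows": [
    [3, 0, 0, 0, 0, 0, 255],
    [3.5, 0, 0, 0, 0, 0, 100],
    [3.5, 0, 0, 0, 0, 0, 0],
    [3.5, 0, 0, 0, 0, 0, 0],
    [3.5, 0, 0, 0, 0, 0, 0],
    [3.5, 0, 0, 0, 0, 0, 0],
    [3.5, 0, 0, 0, 0, 0, 0],
    [3.5, 0, 0, 0, 0, 0, 0],
    [2, 0, 0, 0, 0, 0, 0],
    [1.6, 0, 3, 0, 0, 0, 0],
    [0, 0, 2, 0, 0, 0, 0],
    [0, 0, 0, 0, 0, 0, 0]
  ]
}}

```text
clock: 35.5
ee_pos: [0.5187, 0.4135, 0.0564]
tool_rot: [[0.102, 0.995, -0.007], [0.995, -0.102, -0.004], [-0.005, -0.007, -1.0]]
force: [-1.4, -1.0, -0.1]
grip_width: 0.0852
grip_force: 0.0
```

Call:
{"op": "step_arm", "data": {
  "rows": [
    [0, 0, 0, 0, 0, 0, 0],
    [0, 0, 0, 0, 0, 0, 0],
    [0, 0, 0, 0, 0, 0, 0]
  ]
}}

```text
clock: 35.75
ee_pos: [0.5248, 0.4124, 0.0633]
tool_rot: [[0.108, 0.994, 0.002], [0.994, -0.108, 0.001], [0.002, 0.002, -1.0]]
force: [0.4, 0.0, -0.5]
grip_width: 0.0856
grip_force: 0.0
```

Run:
```python
from g import *
print(get_obs()["ee_pos"],delta([.5238,.4117,.007],-6.3))
```

```text
[0.52481616 0.41241365 0.06333608] ([-0.09, -0.1, 5.63], np.float64(0.09))
```

Call:
{"op": "step_arm", "data": {
  "rows": [
    [0, -0.1, 2, 0, 0, 0, 0],
    [0, 0, 2, 0, 0, 0, 0],
    [0, 0, 1, 0, 0, 0, 0],
    [0, 0, 0.6, 0, 0, 0, 0],
    [0, 0, 0, 0, 0, 0, 0],
    [0, 0, 0, 0, 0, 0, 60],
    [0, 0, 0, 0, 0, 0, 150],
    [0, 0, 0, 0, 0, 0, 255],
    [0, 0, 0, 0, 0, 0, 255],
    [0, 0, 0, 0, 0, 0, 255],
    [0, 0, 0, 0, 0, 0, 255],
    [0, 0, 0, 0, 0, 0, 255]
  ],
  "grip_force": 60
}}

```text
clock: 36.75
ee_pos: [0.5236, 0.4131, 0.007]
tool_rot: [[0.107, 0.994, 0.002], [0.994, -0.107, 0.002], [0.002, 0.002, -1.0]]
force: [-0.8, -0.5, 6.0]
grip_width: 0.0408
grip_force: 62.7
```

Call:
{"op": "step_arm", "data": {
  "rows": [
    [1, 0, -0.1, 0, 0, 0, 255],
    [1.2, 0, 0, 0, 0, 0, 255],
    [0.5, 0, -1, 0, 0, 0, 255],
    [0, 0, -3, 0, 0, 0, 255],
    [0, 0, -3, 0, 0, 0, 255],
    [0, 0, -2, 0, 0, 0, 255],
    [-1.5, -0.3, 0, 0, 0, 0, 255],
    [-3, -0.3, 0, 0, 0, 0, 255],
    [-3.5, -0.3, 0, 0, 0, 0, 255],
    [-3.5, -0.3, 0, 0, 0, 0, 255],
    [-3.5, 0, 0, 0, 0, 0, 255],
    [-3.5, 0, 0, 0, 0, 0, 255]
  ]
}}

```text
clock: 37.75
ee_pos: [0.4929, 0.2564, 0.097]
tool_rot: [[0.105, 0.994, -0.0], [0.994, -0.105, 0.001], [0.001, -0.0, -1.0]]
force: [-0.1, 0.1, -0.9]
grip_width: 0.0401
grip_force: 61.9
```

Call:
{"op": "step_arm", "data": {
  "rows": [
    [-3.5, 0, 0, 0, 0, 0, 255],
    [-3.5, 0, 0, 0, 0, 0, 255],
    [-3.5, 0, 0, 0, 0, 0, 255],
    [-3.5, 0, 0, 0, 0, 0, 255],
    [-3.5, 0, 0, 0, 0, 0, 255],
    [-3.5, 0, 0, 0, 0, 0, 255],
    [-3.5, 0, 0, 0, 0, 0, 255],
    [-3.5, 0, 0, 0, 0, 0, 255],
    [-2, 0, 0, 0, 0, 0, 255],
    [-1, 0, 0, 0, 0, 0, 255],
    [0, 0, 0, 0, 0, 0, 255],
    [0, 0, 0, 0, 0, 0, 255]
  ]
}}

```text
clock: 38.75
ee_pos: [0.461, -0.0505, 0.0968]
tool_rot: [[0.107, 0.994, 0.0], [0.994, -0.107, 0.001], [0.001, 0.0, -1.0]]
force: [-0.3, 1.1, -0.2]
grip_width: 0.0409
grip_force: 61.9
```

Run:
```python
from g import *
o=get_obs();print(o["ee_pos"],w2j(o["ee_pos"]),delta([*j2w(-.172,-.055),.06],-5.2),o["grip_width"])
f=grab_frame("side");print(jstaves(f,.115))
f=grab_frame("top")
hsv=cv2.cvtColor(f["image"],cv2.COLOR_RGB2HSV)
m=cv2.inRange(hsv,(3,110,40),(14,255,190));cs,_=cv2.findContours(m,cv2.RETR_EXTERNAL,cv2.CHAIN_APPROX_NONE)
for c in cs:
    if cv2.contourArea(c)>150 and 100<c[:,0,0].mean()<200 and c[:,0,1].mean()>150:
        r=cv2.minAreaRect((plane(f,c.reshape(-1,2),.024)[:,:2]*1000).astype(np.float32));print(np.round(r[0],1),np.round(r[1],1),r[2])
```

```text
[ 0.46099702 -0.05047915  0.0968241 ] [-0.23176929 -0.12460034] ([-5.87, 7.06, 3.68], np.float64(-0.95)) 0.04085977070144341
[([44.2, -48.2], [75.4, -6.0], []), ([44.7, 1.6], [76.1, 43.8], []), ([-37.3, -45.8], [-10.2, -7.4], [(-40, np.float64(-24.5))]), ([-36.1, 3.0], [-9.0, 43.1], [(-40, np.float64(26.7))]), ([-280.5, -148.4], [-166.3, -103.4], [])]
[469.3 296.1] [128.5  40.4] 84.82192993164062
[615.9 280.5] [129.8  82.8] 83.44153594970703
```

Call:
{"op": "step_arm", "data": {
  "rows": [
    [-0.6, 0.8, 0, 0, 0, -0.9, 255],
    [-1.3, 1.5, 0.5, 0, 0, 0, 255],
    [-1.3, 1.5, 1, 0, 0, 0, 255],
    [-1.3, 1.5, 1, 0, 0, 0, 255],
    [-0.9, 1.1, 1, 0, 0, 0, 255],
    [-0.6, 0.5, 0.5, 0, 0, 0, 255],
    [0, 0, 0.5, 0, 0, 0, 255],
    [0, 0, 0, 0, 0, 0, 255],
    [0, 0, 0, 0, 0, 0, 255],
    [0, 0, 0, 0, 0, 0, 255],
    [0, 0, 0, 0, 0, 0, 255]
  ]
}}

```text
clock: 39.77
ee_pos: [0.5235, -0.1169, 0.0522]
tool_rot: [[0.091, 0.996, 0.001], [0.996, -0.091, 0.0], [0.0, 0.0, -1.0]]
force: [0.1, 0.0, -1.3]
grip_width: 0.0406
grip_force: 61.9
```

Run:
```python
from g import *
o=get_obs();print(o["ee_pos"],w2j(o["ee_pos"]),delta([*j2w(-.172,-.055),.028],-5.2),o["grip_width"])
f=grab_frame("side");print(jstaves(f,.07))
```

```text
[ 0.52354471 -0.11687289  0.05215846] [-0.17132488 -0.05628623] ([0.07, 0.13, 2.42], np.float64(0.0)) 0.04057475674350837
[([20.5, -32.9], [53.9, 11.1], []), ([21.1, 19.6], [54.1, 64.2], []), ([-65.9, -31.4], [-37.2, 9.3], [(-60, np.float64(-9.7)), (-40, np.float64(-11.4))]), ([-64.7, 21.5], [-35.9, 62.9], [(-60, np.float64(43.8)), (-40, np.float64(41.6))]), ([-212.3, -81.6], [-106.6, -35.8], [(-160, np.float64(-57.1)), (-140, np.float64(-60.4)), (-120, np.float64(-60.3))])]
```

Call:
{"op": "step_arm", "data": {
  "rows": [
    [0, 0.1, 0.8, 0, 0, 0, 255],
    [0, 0, 0.8, 0, 0, 0, 255],
    [0, 0, 0.8, 0, 0, 0, 255],
    [-0.5, 0, 0, 0, 0, 0, 255],
    [-1, 0, 0, 0, 0, 0, 255],
    [-1, 0, 0, 0, 0, 0, 255],
    [-1, 0, 0, 0, 0, 0, 255],
    [-1, 0, 0, 0, 0, 0, 255],
    [-1, 0, 0, 0, 0, 0, 255],
    [-0.3, 0, 0, 0, 0, 0, 255],
    [0, 0, 0, 0, 0, 0, 255],
    [0, 0, 0, 0, 0, 0, 255]
  ]
}}

```text
clock: 40.82
ee_pos: [0.5192, -0.1758, 0.0277]
tool_rot: [[0.092, 0.996, 0.0], [0.996, -0.092, 0.0], [0.0, 0.0, -1.0]]
force: [-0.1, -0.3, -0.0]
grip_width: 0.041
grip_force: 61.9
```

Run:
```python
from g import *
o=get_obs();print(o["force"],w2j(o["ee_pos"]),delta([*j2w(-.115,-.055),.025],-5.2),o["grip_width"])
print(jstaves(grab_frame("side"),.044))
```

```text
[-0.11881591 -0.3039908  -0.00722796] [-0.11226333 -0.05525655] ([0.27, 0.03, 0.27], np.float64(-0.1)) 0.041012180601880464
[([6.9, -25.7], [41.4, 20.9], []), ([6.7, 29.2], [41.5, 75.2], []), ([-82.5, -23.1], [-52.8, 18.6], [(-80, np.float64(-0.5)), (-60, np.float64(-2.2))]), ([-81.2, 30.5], [-51.4, 74.4], [(-80, np.float64(55.4)), (-60, np.float64(52.3))]), ([-148.9, -71.8], [-53.5, -34.0], [(-140, np.float64(-47.1)), (-120, np.float64(-52.3)), (-100, np.float64(-51.6)), (-80, np.float64(-53.6)), (-60, np.float64(-54.1))])]
```

Call:
{"op": "step_arm", "data": {
  "rows": [
    [0, 0, 0.25, 0, 0, 0, 255],
    [0, 0, 0, 0, 0, 0, 255],
    [0, 0, 0, 0, 0, 0, 255],
    [0, 0, 0, 0, 0, 0, 150],
    [0, 0, 0, 0, 0, 0, 60],
    [0, 0, 0, 0, 0, 0, 60],
    [0, 0, -1, 0, 0, 0, 60],
    [0, 0, -3, 0, 0, 0, 60],
    [0, 0, -3, 0, 0, 0, 200],
    [3.3, 0, 0, 0, 0, 0, 255],
    [3.5, 0, 0, 0, 0, 0, 255],
    [3.5, 0, 0, 0, 0, 0, 255]
  ]
}}

```text
clock: 41.87
ee_pos: [0.5295, -0.073, 0.097]
tool_rot: [[0.095, 0.996, 0.003], [0.996, -0.095, -0.0], [0.0, 0.003, -1.0]]
force: [0.4, -0.4, -0.7]
grip_width: 0.0167
grip_force: 0.0
```

Call:
{"op": "step_arm", "data": {
  "rows": [
    [0, 0, 0, 0, 0, 0, 255],
    [0, 0, 0, 0, 0, 0, 255],
    [0, 0, 0, 0, 0, 0, 255]
  ]
}}

```text
clock: 42.12
ee_pos: [0.5288, -0.0734, 0.0958]
tool_rot: [[0.091, 0.996, 0.001], [0.996, -0.091, -0.001], [-0.0, 0.001, -1.0]]
force: [-0.3, 0.3, -0.4]
grip_width: 0.0001
grip_force: 0.0
```

Run:
```python
from g import *
o=get_obs();print(w2j(o["ee_pos"]),o["ee_pos"],delta([*j2w(-.215,-.055),.028],-5.2))
for n in("top","side"): print(n,jstaves(grab_frame(n)))
```

```text
[-0.21509788 -0.05495083] [ 0.52884648 -0.07340164  0.0957539 ] ([-0.01, -0.01, 6.78], np.float64(-0.03))
top [([-97.1, -74.7], [-53.8, -35.5], [(-100, np.float64(-60.7)), (-80, np.float64(-54.6)), (-60, np.float64(-55.9))]), ([-89.2, -17.9], [-20.3, 21.8], [(-80, np.float64(1.2)), (-60, np.float64(2.7)), (-40, np.float64(1.5))]), ([-86.9, 33.3], [-17.3, 75.1], [(-80, np.float64(54.0)), (-60, np.float64(54.5)), (-40, np.float64(54.6))])]
side [([4.8, -25.0], [40.4, 21.6], []), ([6.4, 28.2], [40.6, 72.6], []), ([-83.8, -22.4], [-54.0, 20.8], [(-80, np.float64(0.2)), (-60, np.float64(-1.0))]), ([-82.5, 29.7], [-51.7, 71.0], [(-80, np.float64(51.5)), (-60, np.float64(38.5))]), ([-178.3, -80.7], [-54.7, -37.6], [(-160, np.float64(-58.6)), (-140, np.float64(-59.1)), (-120, np.float64(-58.3)), (-100, np.float64(-55.6)), (-80, np.float64(-54.2)), (-60, np.float64(-54.2))])]
```

Call:
{"op": "step_arm", "data": {
  "rows": [
    [0, 0, 3.4, 0, 0, 0, 255],
    [0, 0, 3.4, 0, 0, 0, 255],
    [-1, 0, 0, 0, 0, 0, 255],
    [-1, 0, 0, 0, 0, 0, 255],
    [-1, 0, 0, 0, 0, 0, 255],
    [-1, 0, 0, 0, 0, 0, 255],
    [-1, 0, 0, 0, 0, 0, 255],
    [-1, 0, 0, 0, 0, 0, 255],
    [-1, 0, 0, 0, 0, 0, 255],
    [-1, 0, 0, 0, 0, 0, 255],
    [-1, 0, 0, 0, 0, 0, 255],
    [-1, 0, 0, 0, 0, 0, 255]
  ]
}}

```text
clock: 43.22
ee_pos: [0.5195, -0.1736, 0.0273]
tool_rot: [[0.092, 0.996, 0.0], [0.996, -0.092, 0.0], [0.0, 0.0, -1.0]]
force: [0.3, 0.8, 1.0]
grip_width: 0.0002
grip_force: 0.5
```

Call:
{"op": "step_arm", "data": {
  "rows": [
    [-0.5, 0, 0, 0, 0, 0, 255],
    [-0.5, 0, 0, 0, 0, 0, 255],
    [-0.4, 0, 0, 0, 0, 0, 255],
    [-0.4, 0, 0, 0, 0, 0, 255],
    [-0.4, 0, 0, 0, 0, 0, 255],
    [-0.3, 0, 0, 0, 0, 0, 255],
    [-0.3, 0, 0, 0, 0, 0, 255],
    [0, 0, 0, 0, 0, 0, 255]
  ]
}}

```text
clock: 43.88
ee_pos: [0.518, -0.1895, 0.027]
tool_rot: [[0.084, 0.996, -0.002], [0.996, -0.084, 0.012], [0.012, -0.003, -1.0]]
force: [-0.6, 23.0, 11.3]
grip_width: -0.0002
grip_force: 11.1
```

Run:
```python
from g import *
o=get_obs();print(w2j(o["ee_pos"]),o["ee_pos"],o["force"])
```

```text
[-0.09848176 -0.05524817] [ 0.51796886 -0.18950971  0.02701552] [-0.60095412 23.04143735 11.26442902]
```

Call:
{"op": "step_arm", "data": {
  "rows": [
    [1.5, 0, 0, 0, 0, 0, 255],
    [3, 0, 0, 0, 0, 0, 255],
    [3, 0, -3, 0, 0, 0, 255],
    [0, 0, -3.5, 0, 0, 0, 255],
    [0, 0, -3.5, 0, 0, 0, 255],
    [0, 0, -3.5, 0, 0, 0, 255],
    [0, 0, -3.5, 0, 0, 0, 255],
    [0, 0, -3.5, 0, 0, 0, 255],
    [0, 0, -3.5, 0, 0, 0, 255],
    [0, 0, 0, 0, 0, 0, 255],
    [0, 0, 0, 0, 0, 0, 255],
    [0, 0, 0, 0, 0, 0, 255]
  ]
}}

```text
clock: 44.88
ee_pos: [0.5233, -0.1262, 0.2661]
tool_rot: [[0.091, 0.996, -0.001], [0.996, -0.091, 0.0], [0.0, -0.001, -1.0]]
force: [0.0, 0.2, 0.7]
grip_width: -0.0003
grip_force: 0.0
```

Run:
```python
from g import *
o=get_obs();print(w2j(o["ee_pos"]),o["ee_pos"],delta([*j2w(.135,-.127),.27],-5.2))
for n in("top","side"): print(n,jstaves(grab_frame(n)))
f=grab_frame("side");cv2.imwrite("pics/s5.png",cv2.resize(f["image"][195:310,225:378],(800,600),interpolation=cv2.INTER_CUBIC)[:,:,::-1])
```

```text
[-0.16202379 -0.05565154] [ 0.52333283 -0.1261932   0.26607449] ([-29.71, -7.12, -0.39], np.float64(-0.04))
top []
side [([5.1, -78.8], [39.4, -34.8], []), ([5.8, -25.0], [40.4, 21.6], []), ([6.4, 27.9], [40.6, 72.6], []), ([-84.9, -69.3], [-54.7, -37.6], [(-80, np.float64(-52.9)), (-60, np.float64(-53.5))]), ([-83.8, -22.4], [-54.0, 20.8], [(-80, np.float64(0.2)), (-60, np.float64(-1.0))]), ([-82.5, 29.7], [-50.7, 69.9], [(-80, np.float64(51.5)), (-60, np.float64(38.5))])]
```

View pics/s5.png

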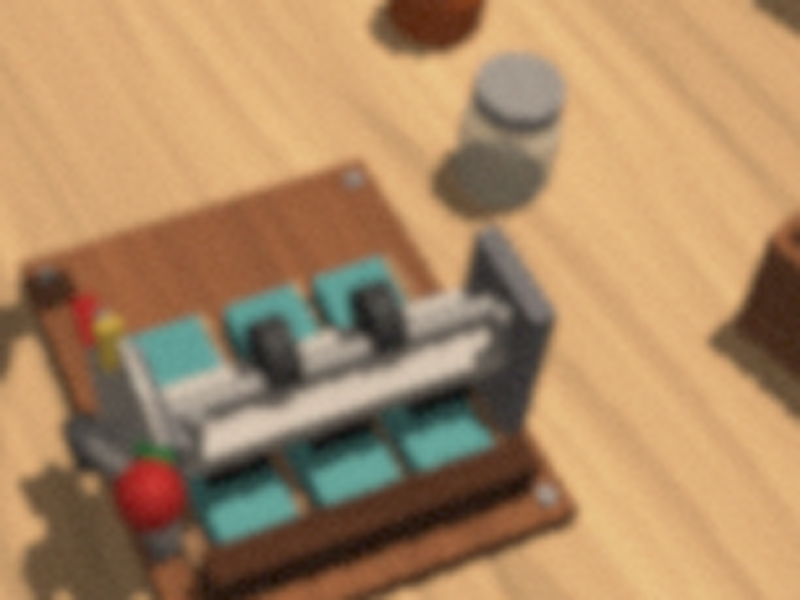

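All three staves reach the stop, at crop (245,500), (345,465) and (440,430), and the lever is still open at (150,490).

Call:
{"op": "step_arm", "data": {
  "rows": [
    [-2, -2.4, 0, 0, 0, 0, 255],
    [-3, -2.4, 0, 0, 0, 0, 255],
    [-3, -2.3, 0, 0, 0, 0, 255],
    [-3.3, 0, 0, 0, 0, 0, 255],
    [-3.3, 0, 0, 0, 0, 0, 255],
    [-3.3, 0, 0, 0, 0, 0, 255],
    [-3.3, 0, 0, 0, 0, 0, 255],
    [-3.3, 0, 0, 0, 0, 0, 255],
    [-3.3, 0, 0, 0, 0, 0, 255],
    [-2, 0, 0, 0, 0, 0, 255],
    [0, 0, 0, 0, 0, 0, 255],
    [0, 0, 0, 0, 0, 0, 255]
  ]
}}

```text
clock: 46.03
ee_pos: [0.4243, -0.4174, 0.2648]
tool_rot: [[0.095, 0.996, -0.003], [0.996, -0.095, 0.001], [0.001, -0.003, -1.0]]
force: [0.4, 1.4, -0.2]
grip_width: -0.0002
grip_force: 0.0
```

Run:
```python
from g import *
o=get_obs();print(w2j(o["ee_pos"]),o["ee_pos"],delta([*j2w(.135,-.127),.175],-5.2))
```

```text
[ 0.13695606 -0.12784273] [ 0.42431062 -0.41738922  0.26475575] ([0.19, 0.11, 8.98], np.float64(-0.23))
```

Call:
{"op": "step_arm", "data": {
  "rows": [
    [0, 0.1, 3, 0, 0, 0, 255],
    [0, 0, 3, 0, 0, 0, 255],
    [0, 0, 3, 0, 0, 0, 255],
    [1, 0, 0, 0, 0, 0, 255],
    [1, 0, 0, 0, 0, 0, 255],
    [1, 0, 0, 0, 0, 0, 255],
    [1, 0, 0, 0, 0, 0, 255],
    [0.8, 0, 0, 0, 0, 0, 255],
    [0.8, 0, 0, 0, 0, 0, 255],
    [0.8, 0, 0, 0, 0, 0, 255],
    [0.8, 0, 0, 0, 0, 0, 255],
    [0.8, 0, 0, 0, 0, 0, 255]
  ]
}}

```text
clock: 47.03
ee_pos: [0.4345, -0.3623, 0.1909]
tool_rot: [[0.104, 0.994, 0.018], [0.994, -0.104, -0.039], [-0.037, 0.022, -0.999]]
force: [-21.6, -43.7, 52.7]
grip_width: -0.0003
grip_force: 31.6
```

Call:
{"op": "step_arm", "data": {
  "rows": [
    [0.8, 0, 0, 0, 0, 0, 255],
    [0.8, 0, 0, 0, 0, 0, 255],
    [0.8, 0, 0, 0, 0, 0, 255],
    [0.8, 0, 0, 0, 0, 0, 255],
    [0.8, 0, 0, 0, 0, 0, 255],
    [0.6, 0, 0, 0, 0, 0, 255],
    [0, 0, 0, 0, 0, 0, 255],
    [0, 0, 0, 0, 0, 0, 255]
  ]
}}

```text
clock: 47.7
ee_pos: [0.4387, -0.2899, 0.1769]
tool_rot: [[0.09, 0.996, 0.0], [0.996, -0.09, 0.001], [0.001, 0.0, -1.0]]
force: [-0.0, -1.2, 0.9]
grip_width: -0.0002
grip_force: 0.7
```

Run:
```python
from g import *
o=get_obs();print(w2j(o["ee_pos"]),o["ee_pos"],o["force"])
k=knob();print(k, w2j(k[1]) if k else 0)
S=grab_frame("side");print([(s[0].tolist(),s[1].tolist()) for s in red(S)])
```

```text
[ 0.00871624 -0.12504923] [ 0.43872882 -0.28993189  0.17687877] [-0.04727305 -1.18064456  0.86936925]
(np.float64(0.1024844116515134), array([ 0.49295957, -0.20433443,  0.51910176]), array([351.5, 257.6]), array([276.6, 105.4])) [-0.08144891 -0.07880913]
[([336, 0, 21, 28, 165], [346.5, 11.8]), ([328, 5, 12, 26, 101], [332.2, 17.3]), ([323, 13, 165, 133, 4648], [404.1, 76.8]), ([388, 20, 24, 30, 276], [401.0, 34.6]), ([459, 59, 29, 30, 187], [472.9, 73.1]), ([485, 87, 21, 19, 95], [494.0, 97.0]), ([502, 87, 10, 14, 44], [507.8, 92.6]), ([273, 98, 18, 13, 67], [281.0, 105.5]), ([277, 114, 21, 16, 171], [285.3, 121.9]), ([500, 160, 9, 15, 49], [504.8, 167.0])]
```

Run:
```python
from g import *
f=grab_frame("side");cv2.imwrite("pics/s6.png",cv2.resize(f["image"][180:320,200:387],(800,600),interpolation=cv2.INTER_CUBIC)[:,:,::-1])
```

```text
(no output)
```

View pics/s6.png

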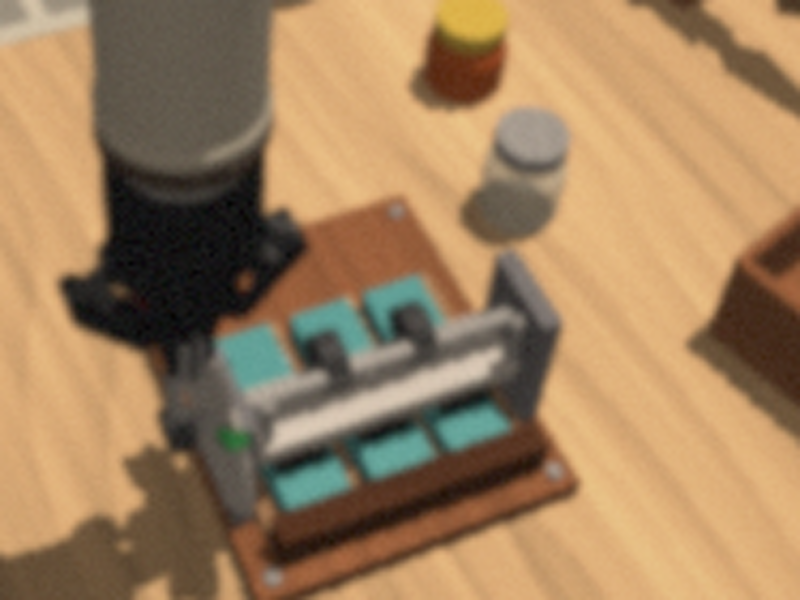

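The knob is hidden behind the fingers near crop (190,340), so the lever did move. I'll back off and measure it.

Call:
{"op": "step_arm", "data": {
  "rows": [
    [-2, 0, 0, 0, 0, 0, 255],
    [-3, 0, 0, 0, 0, 0, 255],
    [-3.3, 0, -2, 0, 0, 0, 255],
    [-3.3, 0, -3, 0, 0, 0, 255],
    [-3.3, 0, -3, 0, 0, 0, 255],
    [-3.3, 0, 0, 0, 0, 0, 255],
    [0, 0, 0, 0, 0, 0, 255],
    [0, 0, 0, 0, 0, 0, 255]
  ]
}}

```text
clock: 48.57
ee_pos: [0.4202, -0.4697, 0.2516]
tool_rot: [[0.096, 0.995, -0.002], [0.995, -0.096, 0.001], [0.001, -0.002, -1.0]]
force: [-0.5, 1.7, -0.8]
grip_width: -0.0
grip_force: 0.0
```

Run:
```python
from g import *
o=get_obs();print(w2j(o["ee_pos"]),o["ee_pos"])
k=knob();print(k, w2j(k[1]) if k else 0)
T=grab_frame("top");print([(s[0].tolist(),s[1].tolist()) for s in red(T)])
S=grab_frame("side");print([(s[0].tolist(),s[1].tolist()) for s in red(S) if s[0][1]>150])
```

```text
[ 0.18938424 -0.12718063] [ 0.42021277 -0.4696612   0.2516025 ]
(np.float64(0.0009579183251805177), array([ 0.43957496, -0.26373429,  0.20640794]), array([351.5, 257.9]), array([238.5, 248.5])) [-0.01745008 -0.12658369]
[([78, 76, 86, 60, 2228], [122.0, 105.5]), ([347, 253, 10, 11, 85], [351.6, 257.8])]
[([233, 243, 12, 12, 112], [238.5, 248.3])]
```

Call:
{"op": "step_arm", "data": {
  "rows": [
    [3, 0, 2, 0, 0, 0, 255],
    [3, 0, 3, 0, 0, 0, 255],
    [3, 0, 2, 0, 0, 0, 255],
    [3, 0.1, 0, 0, 0, 0, 255],
    [2.5, 0, 0, 0, 0, 0, 255],
    [1.5, 0, 0, 0, 0, 0, 255],
    [1, 0, 0, 0, 0, 0, 255],
    [0, 0, 0, 0, 0, 0, 255],
    [0, 0, 0, 0, 0, 0, 255],
    [0, 0, 0, 0, 0, 0, 255]
  ]
}}

```text
clock: 49.6
ee_pos: [0.4385, -0.3006, 0.1835]
tool_rot: [[0.093, 0.996, 0.0], [0.996, -0.093, -0.001], [-0.001, 0.001, -1.0]]
force: [-0.6, -1.2, 0.1]
grip_width: 0.0001
grip_force: 0.0
```

Run:
```python
from g import *
o=get_obs();print(w2j(o["ee_pos"]),o["ee_pos"],o["force"])
```

```text
[ 0.01940228 -0.12435343] [ 0.43845212 -0.30063699  0.18347324] [-0.5798766  -1.23231774  0.11065672]
```

Call:
{"op": "step_arm", "data": {
  "rows": [
    [0.4, -0.1, 0.2, 0, 0, 0, 255],
    [0.4, 0, 0, 0, 0, 0, 255],
    [0.3, 0, 0, 0, 0, 0, 255],
    [0.3, 0, 0, 0, 0, 0, 255],
    [0.3, 0, 0, 0, 0, 0, 255],
    [0.3, 0, 0, 0, 0, 0, 255],
    [0.3, 0, 0, 0, 0, 0, 255],
    [0, 0, 0, 0, 0, 0, 255],
    [0, 0, 0, 0, 0, 0, 255]
  ]
}}

```text
clock: 50.35
ee_pos: [0.4393, -0.2771, 0.181]
tool_rot: [[0.092, 0.996, -0.0], [0.996, -0.092, -0.001], [-0.001, -0.0, -1.0]]
force: [-0.8, -4.2, -2.8]
grip_width: 0.0003
grip_force: 2.2
```

Run:
```python
from g import *
o=get_obs();print(w2j(o["ee_pos"]),o["ee_pos"],o["force"])
```

```text
[-0.00412254 -0.12565903] [ 0.4392865  -0.27709074  0.18102625] [-0.81823102 -4.20464619 -2.7587629 ]
```

Call:
{"op": "step_arm", "data": {
  "rows": [
    [-2, 0, 0, 0, 0, 0, 255],
    [-3, 0, 0, 0, 0, 0, 255],
    [-3.3, 0, -2, 0, 0, 0, 255],
    [-3.3, 0, -3, 0, 0, 0, 255],
    [-3.3, 0, -3, 0, 0, 0, 255],
    [-3.3, 0, 0, 0, 0, 0, 255],
    [0, 0, 0, 0, 0, 0, 255],
    [0, 0, 0, 0, 0, 0, 255]
  ]
}}

```text
clock: 51.02
ee_pos: [0.4226, -0.4548, 0.2574]
tool_rot: [[0.095, 0.995, 0.0], [0.995, -0.095, 0.0], [0.0, 0.0, -1.0]]
force: [-0.3, 0.6, -1.3]
grip_width: -0.0003
grip_force: 0.0
```

Run:
```python
from g import *
o=get_obs();print(w2j(o["ee_pos"]),o["ee_pos"])
k=knob();print(k, w2j(k[1]) if k else 0)
for n in("top","side"): print(n,jstaves(grab_frame(n)))
f=grab_frame("side");cv2.imwrite("pics/s7.png",cv2.resize(f["image"][210:300,215:335],(800,600),interpolation=cv2.INTER_CUBIC)[:,:,::-1])
f=grab_frame("top");cv2.imwrite("pics/t7.png",cv2.resize(f["image"],(800,600),interpolation=cv2.INTER_CUBIC)[:,:,::-1])
```

```text
[ 0.1744143  -0.12615816] [ 0.42258936 -0.45484579  0.25736445]
(np.float64(0.0009926484600638343), array([ 0.44074896, -0.25123692,  0.20386717]), array([346.4, 257.4]), array([236.6, 245. ])) [-0.03000242 -0.12654853]
top [([-88.2, -74.0], [-22.0, -34.3], [(-80, np.float64(-54.6)), (-60, np.float64(-53.0)), (-40, np.float64(-53.9))]), ([-87.4, -17.9], [-20.3, 21.6], [(-80, np.float64(1.1)), (-60, np.float64(2.7)), (-40, np.float64(1.5))]), ([-86.9, 33.3], [-20.4, 74.8], [(-80, np.float64(54.0)), (-60, np.float64(54.5)), (-40, np.float64(54.6))])]
side []
```

View pics/s7.png

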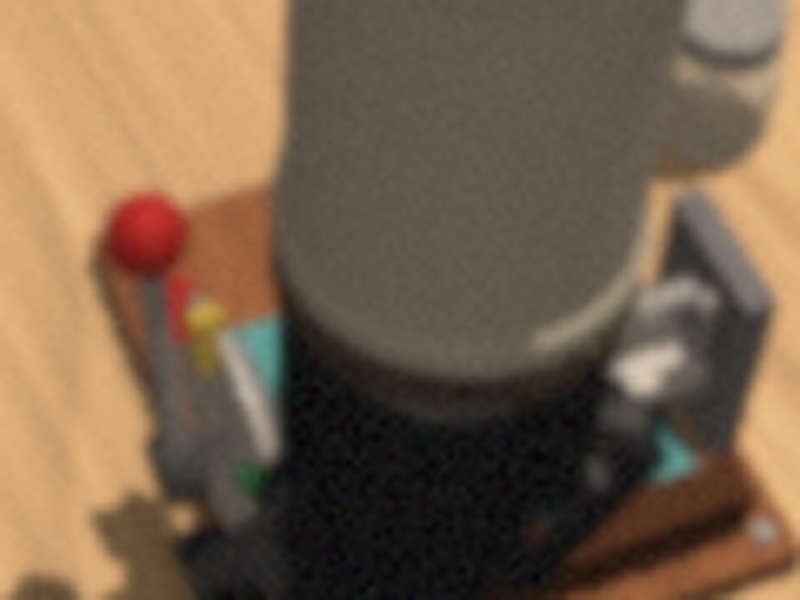

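View pics/t7.png

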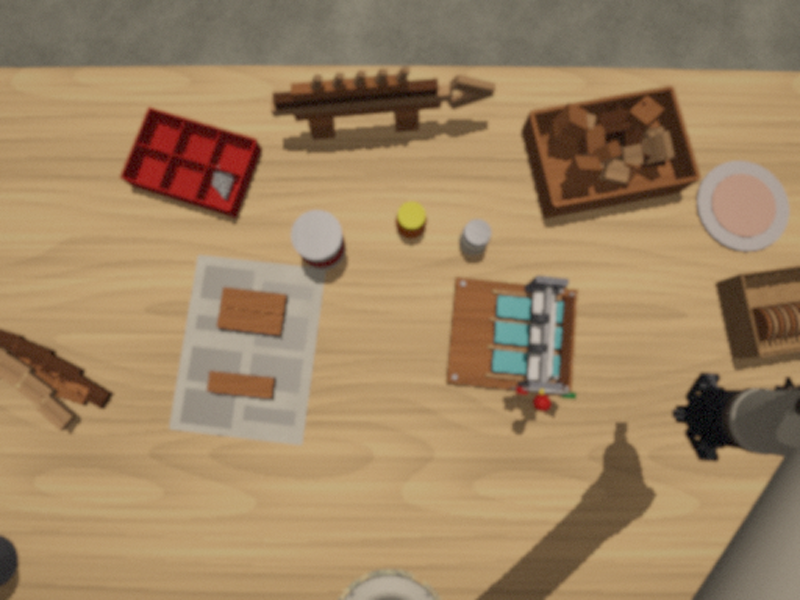

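The top view shows three staves home and level in the lanes at (515,335), and the bare ones, tin, tub and jar where they were. The knob, at (147,235) in the side crop, measures about 59–60° from open.

```bash
python3 -c "
from cell import *
print(sign_off())"
```

```text
the job is handed in; nothing more can be done
None
```

I handed the job in at about 51 s: all three primed staves are home against the stop, clamped with the lever about 59–60° from open, and the bare staves, tin, tub and jar are where they were; closing the lever briefly put about 72 N on the wrist at the fingertips (limit 120 N).

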